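Build up a viscometer measuring cell on its seat

ROBOT

A 6-joint arm with a two-finger parallel gripper is mounted at the origin on the work surface. World frame = base frame: x ahead of the robot, y to its left, z up, the work surface at z = 0. Lengths are in m, angles in degrees, forces in N, time in s.
With the tool pointing down it reaches from about 0.375 to 0.9 m from the base axis. Payload 3.1 kg.
Tool frame: the origin (TCP) lies at the very end of the fingers, on their centre line; the grasp point (between the pads) lies 19 mm behind it; x points along the fingers, z is the direction in which the jaws open and shut, and the axes are right-handed (so a half turn about x gives the same grasp; the last joint's range is limited). The gripper opens to 87 mm and grips with 3 to 60 N. Pads are 19 mm wide; open, the fingers measure 117 mm over their backs; the gripper's body (75 mm by 190 mm) begins 51 mm behind the grasp point.
Start: joints at [-86.202, 30.224, 82.088, -0, 67.689, -10.227], TCP at [0.152, -0.606, 0.223] pointing down, gripper open.
Joint ranges: [-176.69, 176.69], [-43.24, 126.21], [12.49, 139.97], [-82, 262], [0, 151.66], [-163.58, 163.58]. Speed limits (degrees/s): [159.86, 159.86, 180, 180, 180, 180].

INTERFACE

Orientations are given as a 3x3 rotation matrix whose columns are the frame's x, y, z axes.
In Python, from rig import bot gives the robot as it stands.
- The arm moves only by the tool send_rows, never from a script. Its arguments are lists of equal length, an entry for each row: "fingers": the opening, from 0 (shut) to 1 (fully open); "dp": the shift along the world's x, y, z in mm, a list of three; "turn": the turn, a rotation vector about the world's x, y, z in rad, a list of three. In form: {"fingers": [fingers, ...], "dp": [[tx, ty, tz], ...], "turn": [[rx, ry, rz], ...]}. A call has 1 to 10 rows; each row is the pose to reach, as a shift and turn from the pose measured when the call began; what a row does not reach only later rows make up. A row lasts 1/12 s, in which the tool goes at most 41.7 mm and 7.16 degrees, less where a joint would pass 70% of its speed; a pose out of reach is approached as far as the arm can. A call with a gripper value outside its range is refused whole. The fingers move at their own pace and stop on an object; the grip force is fixed at half the most. Time passes only in rows, so rows that repeat a pose let the fingers close. It gives the time, the measured TCP pose, the force and the opening at its end, in the units of the state.
- bot.read_state(): the state, without advancing time (a new reading comes with each control period).
- bot.capture(name): name is "scene" or "top"; returns a dict with "img" (384x512x3 uint8, blue, green, red), "z_map" (384x512 float32, m along the optical axis (not along the pixel's ray), 0 where there is no reading), "mtx" (3x3 intrinsics, pixels), "origin" and "orientation" of the camera in the world. Camera axes: x right, y up, looking along -z (the intrinsics and any distortion apply to the point x, -y, -z); pixel columns grow to the right and rows downward; lengths in m; the calibration is good to about 2 mm. A picture is of the moment at which its call begins.
- bot.hand_in(): hands the job in, once; it reports no verdict.
The state is a dict: "time_s": time; "joint_positions": joint angles; "qvel": joint speeds; "tau": joint torques, N m; "position": TCP position; "tcp_rot": TCP orientation; "force": force on the tool from outside, world axes, zero at the start; "moment": the same for the moment, N m; "opening": opening from 0.0 (shut) to 1.0 (fully open).
Only numpy, scipy, OpenCV 4.12 (cv2) and the standard library are available. Lean on these libraries where they do the work, as an engineer would, in place of code of your own. Each camera call takes 0.05 s, during which the arm holds its last target.

TASK

Assemble the measuring cell on the seat with the green rim: stand the steel jacket inside the rim, put the blue sample cup into the jacket, then the bob with the orange coupling upright into the cup, and last thread the red cap over the bob's stem so that it sits fully home on the cup. Lower every part into place rather than dropping it, one after another in that order, and let go of each. Leave the amber cup, the bob with the black coupling, the beaker and the bottle standing where they are; the yellow seat is not needed.

Things in the scene. Friction and masses are not known exactly. Their poses are not given: they have to be found in the camera images.
- seat_green: Target seat: low round dish fixed to the table, green, outer diameter 96 mm, rim 14 mm high and 76 mm inside diameter, dark floor 6 mm above the table. Origin: centre of its underside, on the table; z up. It is somewhere else at every start.
- seat_yellow: Second seat, same shape and size as the green one but yellow; not needed. Origin: centre of its underside.
- jacket_center (a point): Steel jacket, a loose open pot standing upright: outer diameter 64 mm, inside diameter 56 mm, 45 mm high, floor 4 mm thick; about 0.25 kg. Point: on its axis, half-way up (22.5 mm above its underside). Grip it across its outside near the top. Its rim stands 51 mm above the table once it is in the seat.
- cup_blue_center (a point): Blue plastic sample cup, loose, upright: outer diameter 46 mm, inside diameter 40 mm, 85 mm high, floor 5 mm thick; about 0.08 kg. Point: on its axis, half-way up (42.5 mm above its underside). In the jacket its rim stands 95 mm above the table, 44 mm above the jacket's rim.
- bob_orange_center (a point): Measuring bob with the ORANGE coupling, loose, standing upright, 120 mm high: steel cylinder 28 mm diameter for the lowest 45 mm, stem 10 mm diameter above it, and an orange coupling 13 mm diameter over the top 30 mm, to grip it by. About 0.15 kg. Point: on its axis, half-way up (60 mm above its underside). In the cup its underside is 15 mm above the table and its top stands 40 mm above the cup's rim.
- cap_center (a point): Red cap, loose, lying plug down, a ring 22 mm high with a 24 mm through hole: a plug of 32 mm diameter for the lowest 6 mm, above it a disc of 52 mm diameter and 16 mm height, to be gripped across its outside. About 0.05 kg. Point: on its axis, half-way up (11 mm above the plug's end). Home: the plug is in the cup's mouth and the disc rests on the cup's rim.
- cup_amber_center (a point): Amber spare cup, same shape and size as the blue one; leave it. Point: on its axis, half-way up.
- bob_black_center (a point): Spare bob with the BLACK coupling, otherwise like the orange one; leave it. Point: on its axis, half-way up.
- beaker: Clear glass beaker, 70 mm diameter at the rim, 85 mm high; leave it. Origin: centre of its underside.
- bottle: Translucent plastic bottle, 58 mm diameter, 110 mm high; leave it. Origin: centre of its underside.
Not all that is in view belongs to the job. What is shaped like the seat_green but pink or purple is not meant.

How it is judged (in metres and radians):
On the way, in this order (a step that is already met when the one before it is completed fails the run):
1. the jacket stands in the green seat, released (horizontal distance between jacket_center and seat_green below 0.01 m and z of jacket_center in the frame of seat_green between 0.0245 and 0.0325 m and angle between jacket_center's own z axis and vertical below 0.12 rad and linear speed of jacket below 0.03 m/s and contact force between the fingers and jacket below 0.1 N), for 0.2 s.
2. the blue cup stands in the jacket, released (all of step 1 and horizontal distance between cup_blue_center and jacket_center below 0.01 m and z of cup_blue_center in the frame of jacket_center between 0.02 and 0.028 m and angle between cup_blue_center's own z axis and vertical below 0.12 rad and linear speed of cup_blue below 0.03 m/s and contact force between the fingers and cup_blue below 0.1 N), for 0.2 s.
3. the bob with the orange coupling stands in the cup, released (horizontal distance between cup_blue_center and jacket_center below 0.01 m and z of cup_blue_center in the frame of jacket_center between 0.02 and 0.028 m and angle between each of cup_blue_center, bob_orange_center's own z axis and vertical below 0.12 rad and linear speed of each of cup_blue, bob_orange below 0.03 m/s and contact force between the fingers and cup_blue below 0.1 N and horizontal distance between bob_orange_center and cup_blue_center below 0.01 m and z of bob_orange_center in the frame of cup_blue_center between 0.0185 and 0.0265 m and contact force between the fingers and bob_orange below 0.1 N), for 0.2 s.
4. the cap sits home on the cup around the bob's stem, released (horizontal distance between each of bob_orange_center, cap_center and cup_blue_center below 0.01 m and z of bob_orange_center in the frame of cup_blue_center between 0.0185 and 0.0265 m and angle between each of bob_orange_center, cap_center's own z axis and vertical below 0.12 rad and linear speed of each of bob_orange, cap below 0.03 m/s and contact force between the fingers and bob_orange below 0.1 N and z of cap_center in the frame of cup_blue_center between 0.0435 and 0.0515 m and contact force between the fingers and cap below 0.1 N), for 0.2 s.
At the end, for the whole second after the job is handed in: The jacket stands in the green seat, the blue cup in the jacket, the orange-coupled bob in the cup and the cap on the cup around the stem: each centred within 10 mm of the part that carries it, at its seated height within 4 mm, upright within about 7 degrees, released and at rest (all of step 2 and all of step 4); the robot touches nothing.
It fails at once if the amber cup was moved by more than 25 mm or knocked over (distance of cup_amber_center from where it was at the start of the episode above 0.025 m or angle between cup_amber_center's own z axis and vertical above 0.5 rad).
It fails at once if the bob with the black coupling was moved by more than 25 mm or knocked over (distance of bob_black_center from where it was at the start of the episode above 0.025 m or angle between bob_black_center's own z axis and vertical above 0.5 rad).
It fails at once if the beaker was moved by more than 25 mm or knocked over (distance of beaker from where it was at the start of the episode above 0.025 m or angle between beaker's own z axis and vertical above 0.5 rad).
It fails at once if the bottle was moved by more than 25 mm or knocked over (distance of bottle from where it was at the start of the episode above 0.025 m or angle between bottle's own z axis and vertical above 0.5 rad).
It fails at once if the jacket, blue cup, bob or cap was dropped (fell freely from more than about 25 mm) ((linear speed of jacket above 0.7 m/s and contact force between the fingers and jacket below 0.05 N) or (linear speed of cup_blue above 0.7 m/s and contact force between the fingers and cup_blue below 0.05 N) or (linear speed of bob_orange above 0.7 m/s and contact force between the fingers and bob_orange below 0.05 N) or (linear speed of cap above 0.7 m/s and contact force between the fingers and cap below 0.05 N)).
It also fails if it takes over 109 s, if anything falls off the work surface, if the arm or the gripper's body presses on something with over 40 N, if the wrist force passes 120 N, or if a joint passes its speed limit or range.

## Working session

There is one attempt and no reset: what is moved stays moved. The work goes in short steps, Python scripts to look and compute and a tool call to move; the robot and the scene stay as the last step left them, time stands still between calls to the robot, and variables do not carry over. Pictures are saved under pics/ and viewed, and the job is handed in when it is done.

Besides the shell and the picture viewer there is one more tool, called after "Call:" in YAML: its name, and indented under it one key for each argument. send_rows: Moves the arm, as the interface text tells. Its arguments: {"type":"object","properties":{"fingers":{"type":"array","items":{"type":"number"}},"dp":{"type":"array","items":{"type":"array","items":{"type":"number"}}},"turn":{"type":"array","items":{"type":"array","items":{"type":"number"}}}},"required":["fingers","dp","turn"]}

```bash
mkdir -p pics
cat > h.py <<'E'
import numpy as np, cv2
from rig import bot
def cap(n,save=None):
    c=bot.capture(n)
    if save: cv2.imwrite('pics/'+save,c['img'])
    return c
def pts(c):
    """world point per pixel from depth"""
    z=c['z_map'].astype(float); K=np.array(c['mtx']); h,w=z.shape
    u,v=np.meshgrid(np.arange(w),np.arange(h))
    x=(u-K[0,2])/K[0,0]*z; y=(v-K[1,2])/K[1,1]*z
    P=np.stack([x,-y,-z],-1)
    return P@np.array(c['orientation']).T+np.array(c['origin'])
def ray(c,u,v,zp):
    K=np.array(c['mtx']); d=np.array([(u-K[0,2])/K[0,0],-(v-K[1,2])/K[1,1],-1.0])
    d=np.array(c['orientation'])@d; o=np.array(c['origin'])
    return o+d*(zp-o[2])/d[2]
E
python3 - <<'E'
from h import *
for n in('scene','top'):
    c=cap(n,n+'0.png'); np.savez(n+'0.npz',**{k:np.array(v) for k,v in c.items()})
    print(n,{k:np.round(v,3).tolist() for k,v in c.items() if k not in('img','z_map')},(c['z_map']>0).mean(), c.keys())
s=bot.read_state(); print({k:np.round(v,3).tolist() for k,v in s.items()})
E
```

```text
scene {'mtx': [[400.262, 0.0, 262.896], [0.0, 400.262, 191.407], [0.0, 0.0, 1.0]], 'origin': [1.405, 0.149, 0.737], 'orientation': [[-0.178, -0.578, 0.797], [0.984, -0.121, 0.132], [0.02, 0.807, 0.59]]} 0.9946746826171875 dict_keys(['img', 'z_map', 'mtx', 'origin', 'orientation'])
top {'mtx': [[369.852, 0.0, 252.779], [0.0, 369.852, 194.981], [0.0, 0.0, 1.0]], 'origin': [0.42, 0.01, 1.064], 'orientation': [[-0.008, 0.992, -0.124], [-1.0, -0.005, 0.024], [0.023, 0.125, 0.992]]} 0.9958953857421875 dict_keys(['img', 'z_map', 'mtx', 'origin', 'orientation'])
{'time_s': 0.1, 'joint_positions': [-86.202, 30.276, 82.147, -0.003, 67.69, -10.229], 'qvel': [-0.083, -0.023, -0.236, -0.028, 0.004, 0.057], 'tau': [0.0, -44.099, -17.715, 0.063, 0.053, -0.0], 'position': [0.151, -0.606, 0.222], 'tcp_rot': [[-0.0, 0.97, 0.242], [0.002, 0.242, -0.97], [-1.0, 0.0, -0.002]], 'force': [0.785, 0.511, 0.747], 'moment': [-0.001, 0.008, 0.037], 'opening': 1.003}
```

```bash
ls
```

```text
h.py
pics
scene0.npz
top0.npz
```

View pics/scene0.png

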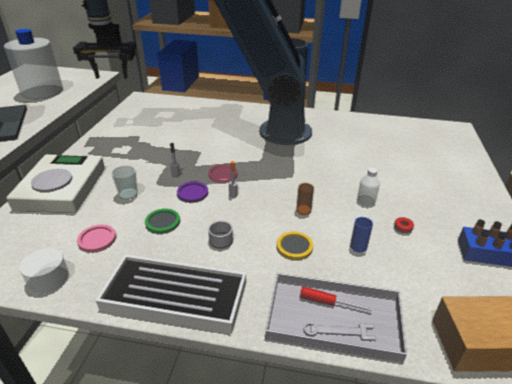

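View pics/top0.png

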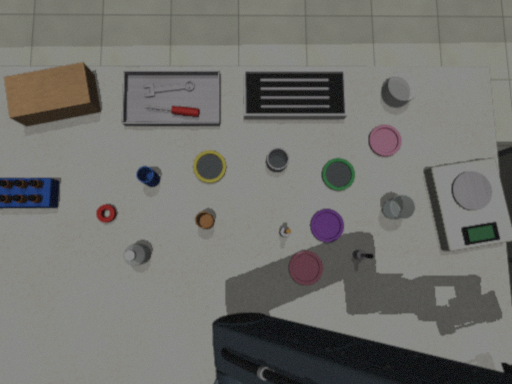

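The scene view shows the green seat at (163,220), jacket (221,235), blue cup (361,235), orange-topped bob (233,178) and cap (404,225). In the top view these are at (338,174), (277,160), (148,176), (286,231) and (107,213).

There are several lookalikes:
- **Seats:** green (163,220), not yellow (295,245), pink (97,238), purple (192,191) or red-pink (223,173).
- **Cups:** blue (361,235), not amber (305,198).
- **Bobs:** orange coupling (233,178), not black (174,160).
- **Red objects:** the ring-shaped cap (404,225), not the screwdriver.

I'll confirm these in crops.

Run:
```python
import numpy as np,cv2
s=np.load('scene0.npz');t=np.load('top0.npz')
def cr(im,u,v,r=32): return cv2.resize(im[v-r:v+r,u-r:u+r],(260,260),interpolation=cv2.INTER_CUBIC)
A=[(163,220),(228,200),(361,235)]
B=[(338,174),(282,231),(110,213)]
A=np.hstack([cr(s['img'],*a) for a in A]);B=np.hstack([cr(t['img'],*a) for a in B])
cv2.imwrite('pics/crop0.png',np.vstack([A,B]))
```

```text
(no output)
```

View pics/crop0.png

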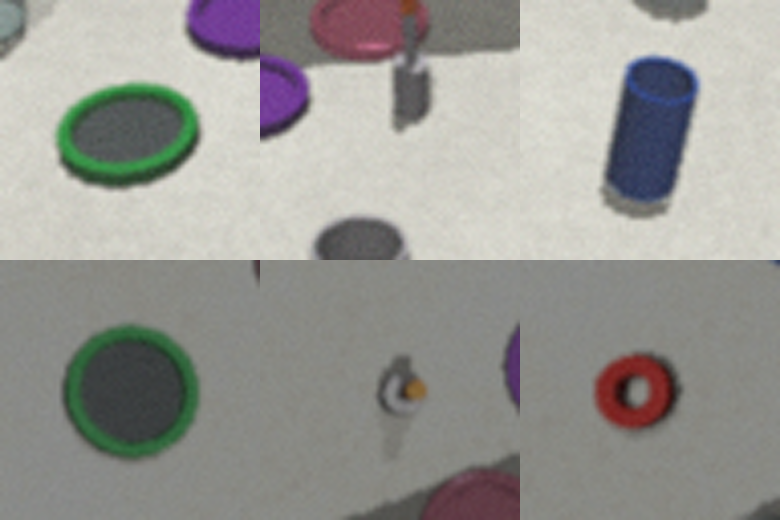

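```bash
cat > meas.py <<'E'
from h import *
import sys
def hsvmask(img,lo,hi):
    h=cv2.cvtColor(img,cv2.COLOR_BGR2HSV)
    if lo[0]>hi[0]:
        return cv2.inRange(h,(0,lo[1],lo[2]),hi)|cv2.inRange(h,lo,(180,hi[1],hi[2]))
    return cv2.inRange(h,lo,hi)
R={'green':((45,80,30),(85,255,255)),'yellow':((22,120,80),(35,255,255)),'blue':((105,120,30),(125,255,255)),'red':((172,150,60),(4,255,255)),'orange':((4,110,70),(20,255,255))}
if __name__=='__main__':
  for n in('scene','top'):
    c=np.load(n+'0.npz'); P=pts(c); img=c['img']
    tb=P[...,2][np.abs(P[...,2])<0.02]; print(n,'table z median',np.median(tb))
    for k,(lo,hi) in R.items():
        m=hsvmask(img,lo,hi)
        q,l,st,ce=cv2.connectedComponentsWithStats(m)
        for i in range(1,q):
            if st[i,4]>=12:
                p=P[l==i]; 
                if abs(np.median(p[:,1]))>0.9: continue
                print(n,k,st[i].tolist(),ce[i].round(1),'pmed',np.median(p,0).round(3),'lo',np.percentile(p,3,axis=0).round(3),'hi',np.percentile(p,97,axis=0).round(3))
E
python3 meas.py
```

```text
scene table z median 0.0007025009716360442
scene green [56, 156, 26, 7, 142] [ 68.3 159.3] pmed [ 0.438 -0.643  0.054] lo [ 0.418 -0.678  0.051] hi [ 0.458 -0.609  0.057]
scene green [145, 209, 35, 24, 314] [161.9 221.3] pmed [ 0.628 -0.26   0.014] lo [ 0.572 -0.306  0.007] hi [ 0.66  -0.22   0.017]
scene yellow [277, 232, 36, 27, 337] [294.6 245.5] pmed [0.65  0.111 0.014] lo [0.595 0.066 0.006] hi [0.684 0.152 0.016]
scene blue [304, 0, 12, 18, 189] [309.4   8.4] pmed [-2.343 -0.105 -0.016] lo [-2.376 -0.145 -0.088] hi [-1.841 -0.055  0.12 ]
scene blue [317, 0, 30, 82, 1684] [331.1  41.9] pmed [-2.342  0.113 -0.278] lo [-2.375  0.027 -0.623] hi [-2.298  0.205  0.055]
scene blue [342, 0, 26, 84, 988] [354.2  45. ] pmed [-2.342  0.315 -0.282] lo [-2.374  0.261 -0.621] hi [-1.054  0.365  0.139]
scene blue [141, 31, 113, 61, 4152] [192.2  56.8] pmed [-2.32  -0.82  -0.335] lo [-2.372 -1.662 -0.626] hi [ 0.265 -0.13   0.33 ]
scene blue [305, 43, 7, 37, 143] [308.   60.5] pmed [-2.344 -0.075 -0.45 ] lo [-2.372 -0.093 -0.635] hi [0.011 0.058 0.292]
scene blue [264, 94, 4, 5, 12] [264.9  96
[... 3347 characters left out ...]
 [172, 107, 27, 9, 183] [185.3 110.8] pmed [0.796 0.18  0.027] lo [0.787 0.145 0.019] hi [0.807 0.215 0.032]
top red [97, 205, 18, 17, 180] [105.8 213. ] pmed [0.502 0.397 0.022] lo [0.48  0.376 0.016] hi [0.524 0.419 0.026]
top orange [75, 64, 10, 8, 26] [79.6 67. ] pmed [0.904 0.464 0.08 ] lo [0.894 0.453 0.077] hi [0.91  0.477 0.083]
top orange [6, 66, 85, 51, 1549] [46.7 90.8] pmed [0.834 0.549 0.08 ] lo [0.774 0.446 0.077] hi [0.894 0.648 0.084]
top orange [200, 212, 14, 17, 166] [206.1 220.6] pmed [0.479 0.116 0.007] lo [0.459 0.097 0.002] hi [0.499 0.136 0.087]
top orange [286, 229, 5, 4, 16] [287.8 230.6] pmed [ 0.445 -0.101  0.12 ] lo [ 0.443 -0.105  0.115] hi [ 0.451 -0.096  0.123]
```

The crops confirm the green seat, the orange-topped bob, the blue cup and the red ring cap. Next I'll measure centres and heights from both views, using rim ellipses cast onto the rim plane and checking the heights against depth.

```bash
cat > fit.py <<'E'
from h import *
from scipy.optimize import least_squares
def circ(p,r=None):
    f=(lambda x:np.hypot(p[:,0]-x[0],p[:,1]-x[1])-(x[2] if r is None else r))
    x0=[*(p[:,:2].min(0)+p[:,:2].max(0))/2]+([0.03] if r is None else [])
    return least_squares(f,x0,loss='soft_l1',f_scale=0.002).x
O={'seat':(.613,-.262,.055,.011,.018),'jacket':(.62,-.11,.045,.038,.05),'blue':(.602,.276,.035,.079,.091),'cap':(.503,.397,.035,.017,.028),'bobtop':(.447,-.102,.015,.095,.126),'bobbody':(.447,-.102,.025,.01,.04),
'amber':(.479,.117,.035,.079,.091)}
def run(names,cs):
  for k in names:
    x,y,r,z0,z1=O[k]
    for n,c in cs.items():
        P=pts(c).reshape(-1,3)
        p=P[(np.hypot(P[:,0]-x,P[:,1]-y)<r)&(P[:,2]>z0)&(P[:,2]<z1)]
        if len(p)<4: print(k,n,'few',len(p)); continue
        try: f=circ(p)
        except Exception as e: f=[0]
        print(k,n,len(p),'circ',np.round(f,4),'z95',np.percentile(p[:,2],[50,95]).round(4),'mid',((np.percentile(p,2,axis=0)+np.percentile(p,98,axis=0))/2).round(4),'ext',(np.percentile(p,98,axis=0)-np.percentile(p,2,axis=0)).round(4))
if __name__=='__main__':
    run(O,{n:np.load(n+'0.npz') for n in('scene','top')})
E
python3 fit.py
```

```text
seat scene 265 circ [ 0.6146 -0.2648  0.0431] z95 [0.0144 0.0166] mid [ 0.6151 -0.2646  0.0141] ext [0.0905 0.09   0.0056]
seat top 303 circ [ 0.6138 -0.2622  0.0428] z95 [0.0138 0.0166] mid [ 0.6134 -0.2634  0.0141] ext [0.0909 0.0909 0.0061]
jacket scene 69 circ [ 0.6531 -0.0867  0.0291] z95 [0.043  0.0465] mid [ 0.6409 -0.092   0.0427] ext [0.0365 0.0495 0.008 ]
jacket top 43 circ [ 0.6532 -0.0835  0.0298] z95 [0.0446 0.0481] mid [ 0.6423 -0.0912  0.0443] ext [0.0381 0.0461 0.0091]
blue scene 99 circ [0.6027 0.2737 0.0213] z95 [0.0838 0.0869] mid [0.6023 0.2738 0.0837] ext [0.0444 0.0437 0.0091]
blue top 76 circ [0.6021 0.2759 0.0214] z95 [0.0843 0.0875] mid [0.6014 0.2761 0.0838] ext [0.0431 0.0449 0.0088]
cap scene 178 circ [0.5065 0.3967 0.0204] z95 [0.0219 0.0241] mid [0.5048 0.3965 0.021 ] ext [0.0484 0.0478 0.0078]
cap top 221 circ [0.5037 0.399  0.02  ] z95 [0.0223 0.0256] mid [0.5036 0.3996 0.0223] ext [0.0477 0.0481 0.0081]
bobtop scene 40 circ [ 0.4475 -0.1034  0.0053] z95 [0.1114 0.1222] mid [ 0.4486 -0.1032  0.1091] ext [0.0128 0.0103 0.0269]
bobtop top 25 circ [ 0.4479 -0.1004  0.0047] z95 [0.12  0.122] mid [ 0.448  -0.1006  0.1134] ext [0.0102 0.0114 0.0181]
bobbody scene 74 circ [ 0.4463 -0.1037  0.0135] z95 [0.0256 0.0387] mid [ 0.4552 -0.1036  0.0252] ext [0.0125 0.0261 0.0286]
bobbody top 11 circ [ 0.4478 -0.1012  0.0139] z95 [0.0242 0.0384] mid [ 0.4452 -0.0932  0.025 ] ext [0.0223 0.0119 0.0275]
amber scene 79 circ [0.4799 0.117  0.0214] z95 [0.0839 0.0864] mid [0.4796 0.1172 0.0832] ext [0.0448 0.0423 0.0075]
amber top 63 circ [0.48   0.1189 0.0213] z95 [0.0856 0.0875] mid [0.4797 0.1187 0.0851] ext [0.0422 0.0424 0.0065]
```

Run:
```python
from h import *
from meas import hsvmask,R
# outline-based: top-view cap/seat mask ellipse -> ray onto rim plane; both views
for n in('scene','top'):
    c=np.load(n+'0.npz')
    for k,box,z in(('green',(130,195,200,240) if n=='scene' else (310,150,365,200),.014),('red',(385,205,420,240) if n=='scene' else (90,195,125,230),.022)):
        m=hsvmask(c['img'],*R[k]); q=np.zeros_like(m); a,b,d,e=box; q[b:e,a:d]=m[b:e,a:d]
        ct=max(cv2.findContours(q,cv2.RETR_EXTERNAL,cv2.CHAIN_APPROX_NONE)[0],key=len)
        (u,v),ax,_=cv2.fitEllipse(ct); print(n,k,round(u,1),round(v,1),np.round(ax,1),ray(c,u,v,z).round(4))
```

```text
scene green 161.9 220.4 [22.8 34. ] [ 0.6191 -0.262   0.014 ]
scene red 404.1 223.2 [ 9.9 17.5] [0.5055 0.3976 0.022 ]
top green 338.0 174.0 [30.6 31.5] [ 0.6118 -0.2623  0.014 ]
top red 105.8 213.0 [16.1 17.2] [0.5021 0.3969 0.022 ]
```

Run:
```python
from fit import *
O['jacket']=(.653,-.085,.045,.036,.052)
run(['jacket'],{n:np.load(n+'0.npz') for n in('scene','top')})
```

```text
jacket scene 186 circ [ 0.6539 -0.0864  0.0298] z95 [0.0425 0.0465] mid [ 0.6534 -0.0862  0.0417] ext [0.0615 0.0595 0.0111]
jacket top 115 circ [ 0.6531 -0.0837  0.0298] z95 [0.0442 0.0481] mid [ 0.6537 -0.0834  0.0426] ext [0.0608 0.0615 0.0112]
```

Call:
send_rows:
  fingers: [1, 1, 1, 1, 1, 1, 1, 1, 1, 1]
  dp:
    - [29, 30, 0]
    - [58, 60, 0]
    - [87, 90, 0]
    - [116, 120, 0]
    - [145, 150, 0]
    - [174, 180, 0]
    - [203, 210, 0]
    - [232, 240, 0]
    - [261, 270, 0]
    - [290, 300, 0]
  turn:
    - [0, 0, -0.1]
    - [0, 0, -0.2]
    - [0, 0, -0.242]
    - [0, 0, -0.242]
    - [0, 0, -0.242]
    - [0, 0, -0.242]
    - [0, 0, -0.242]
    - [0, 0, -0.242]
    - [0, 0, -0.242]
    - [0, 0, -0.242]

```text
time_s: 0.93
position: [0.4416, -0.3045, 0.2214]
tcp_rot: [[-0.0, 1.0, 0.003], [0.002, 0.003, -1.0], [-1.0, -0.0, -0.002]]
force: [0.7, -0.9, 0.4]
opening: 1.002
```

Call:
send_rows:
  fingers: [1, 1, 1, 1, 1, 1, 1, 1, 1, 1]
  dp:
    - [27, 28, 0]
    - [54, 56, 0]
    - [81, 84, 0]
    - [108, 112, 0]
    - [135, 140, 0]
    - [162, 168, 0]
    - [189, 196, -20]
    - [212, 219.5, -60]
    - [212, 219.5, -100]
    - [212, 219.5, -125]
  turn:
    - [0, 0, 0]
    - [0, 0, 0]
    - [0, 0, 0]
    - [0, 0, 0]
    - [0, 0, 0]
    - [0, 0, 0]
    - [0, 0, 0]
    - [0, 0, 0]
    - [0, 0, 0]
    - [0, 0, 0]

```text
time_s: 1.77
position: [0.6545, -0.0824, 0.0941]
tcp_rot: [[-0.0, 1.0, 0.006], [0.003, 0.006, -1.0], [-1.0, -0.0, -0.003]]
force: [0.1, -0.3, -0.5]
opening: 1.004
```

Run:
```python
from h import *
s=bot.read_state(); print(s['time_s'],s['position'],s['joint_positions'])
a=cap('scene');b=cap('top')
def cr(im,u,v,r=60): return cv2.resize(im[v-r:v+r,u-r:u+r],(390,390),interpolation=cv2.INTER_CUBIC)
cv2.imwrite('pics/j1.png',np.hstack([cr(a['img'],221,235),cr(b['img'],277,160)]))
```

```text
1.7667 [ 0.6545066  -0.08239232  0.09407195] [-16.93285494  41.59803255  82.56845225   0.18243786  55.88294013
  72.61567969]
```

View pics/j1.png

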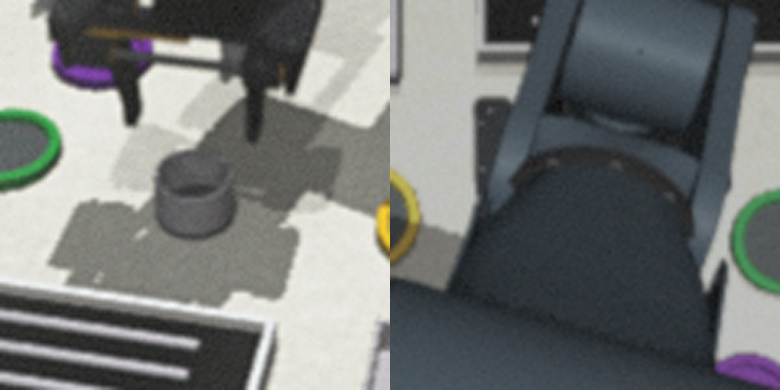

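Run:
```python
from h import *
c=cap('scene'); P=pts(c).reshape(-1,3); s=bot.read_state(); t=s['position']
p=P[(abs(P[:,0]-t[0])<.05)&(abs(P[:,1]-t[1])<.09)&(P[:,2]>t[2]-.005)&(P[:,2]<t[2]+.02)]
L=p[p[:,1]<t[1]];R=p[p[:,1]>t[1]]
print(t,len(L),len(R))
for q in(L,R): print(np.percentile(q,[3,50,97],axis=0).round(4).tolist())
```

```text
[ 0.65088681 -0.08386115  0.09300653] 44 35
[[0.6429, -0.1358, 0.0908], [0.6576, -0.1285, 0.1016], [0.661, -0.1267, 0.1112]]
[[0.643, -0.0384, 0.0908], [0.6578, -0.0329, 0.1009], [0.6613, -0.0308, 0.1128]]
```

Call:
send_rows:
  fingers: [1, 1, 1, 1, 1, 0.5, 0.5, 0.5, 0.5, 0.5]
  dp:
    - [3, -2, -20]
    - [3, -2, -45]
    - [3, -2, -65]
    - [3, -2, -76]
    - [3, -2, -76]
    - [3, -2, -76]
    - [3, -2, -76]
    - [3, -2, -76]
    - [3, -2, -76]
    - [3, -2, -76]
  turn:
    - [0, 0, 0]
    - [0, 0, 0]
    - [0, 0, 0]
    - [0, 0, 0]
    - [0, 0, 0]
    - [0, 0, 0]
    - [0, 0, 0]
    - [0, 0, 0]
    - [0, 0, 0]
    - [0, 0, 0]

```text
time_s: 2.75
position: [0.6547, -0.086, 0.0184]
tcp_rot: [[-0.006, 1.0, 0.003], [0.004, 0.003, -1.0], [-1.0, -0.006, -0.004]]
force: [-1.1, 0.4, 3.8]
opening: 0.723
```

Call:
send_rows:
  fingers: [0.5, 0.5, 0.5, 0.5, 0.5, 0.5, 0.5, 0.5]
  dp:
    - [0, 0, 0]
    - [0, 0, 0]
    - [0, 0, 12]
    - [0, 0, 30]
    - [0, 0, 50]
    - [0, 0, 70]
    - [0, 0, 75]
    - [0, 0, 75]
  turn:
    - [0, 0, 0]
    - [0, 0, 0]
    - [0, 0, 0]
    - [0, 0, 0]
    - [0, 0, 0]
    - [0, 0, 0]
    - [0, 0, 0]
    - [0, 0, 0]

```text
time_s: 3.42
position: [0.6561, -0.0864, 0.0957]
tcp_rot: [[-0.002, 1.0, 0.003], [0.003, 0.003, -1.0], [-1.0, -0.002, -0.003]]
force: [0.4, -0.3, -2.3]
opening: 0.723
```

```bash
cat > held.py <<'E'
from h import *
import sys
from fit import circ
# held object: points within r of TCP xy, z band relative tcp
def held(r,z0,z1,R,save,u=None,yclip=None):
    c=cap('scene'); s=bot.read_state(); t=s['position']
    P=pts(c); q=P.reshape(-1,3)
    m=(np.hypot(q[:,0]-t[0],q[:,1]-t[1])<r)&(q[:,2]>t[2]+z0)&(q[:,2]<t[2]+z1)
    p=q[m]; print('t',round(s['time_s'],2),'tcp',t.round(4),'open',round(s['opening'],3),'F',np.round(s['force'],1),len(p))
    f=circ(p,R); print('circ',f.round(4),'off from tcp mm',((f[:2]-t[:2])*1000).round(1),'zmin/max rel',np.percentile(p[:,2]-t[2],[1,99]).round(4))
    uv=np.argwhere(m.reshape(384,512)); v,u=uv.mean(0).astype(int)
    h=60; v=np.clip(v,h,384-h);u=np.clip(u,h,512-h)
    cv2.imwrite('pics/'+save,cv2.resize(c['img'][v-h:v+h,u-h:u+h],(500,500),interpolation=cv2.INTER_CUBIC))
E
python3 -c "
from held import *
held(.04,-.018,-.003,.032,'j2.png')"
```

```text
t 3.47 tcp [ 0.6549 -0.086   0.0941] open 0.72 F [-0.2 -0.4 -0.7] 141
circ [ 0.655  -0.0875] off from tcp mm [ 0.1 -1.5] zmin/max rel [-0.0157 -0.0031]
```

View pics/j2.png

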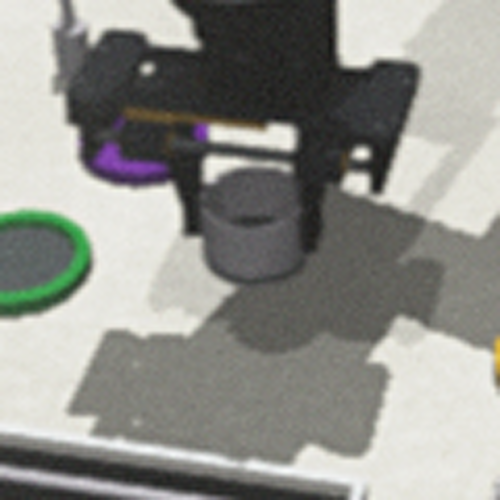

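The jacket is held upright, about 0 mm off the tool in x, and centred in y by the jaws. I'm carrying it over the green seat.

Call:
send_rows:
  fingers: [0.5, 0.5, 0.5, 0.5, 0.5, 0.5, 0.5, 0.5, 0.5, 0.5]
  dp:
    - [-4, -18, 0]
    - [-11, -48, 0]
    - [-18, -78, 0]
    - [-25, -108, 0]
    - [-32, -138, 0]
    - [-38, -163, 0]
    - [-41, -177, 0]
    - [-41, -177, -10]
    - [-41, -177, -25]
    - [-41, -177, -40]
  turn:
    - [0, 0, 0]
    - [0, 0, 0]
    - [0, 0, 0]
    - [0, 0, 0]
    - [0, 0, 0]
    - [0, 0, 0]
    - [0, 0, 0]
    - [0, 0, 0]
    - [0, 0, 0]
    - [0, 0, 0]

```text
time_s: 4.3
position: [0.6136, -0.2618, 0.0526]
tcp_rot: [[-0.006, 1.0, 0.003], [0.006, 0.003, -1.0], [-1.0, -0.006, -0.006]]
force: [-0.3, 0.5, -1.9]
opening: 0.722
```

```bash
python3 -c "
from held import *
held(.04,-.018,-.003,.032,'j3.png')"
```

```text
t 4.35 tcp [ 0.6115 -0.2601  0.049 ] open 0.719 F [-0.6  1.  -4.4] 88
circ [ 0.6118 -0.2626] off from tcp mm [ 0.3 -2.5] zmin/max rel [-0.013  -0.0031]
```

View pics/j3.png

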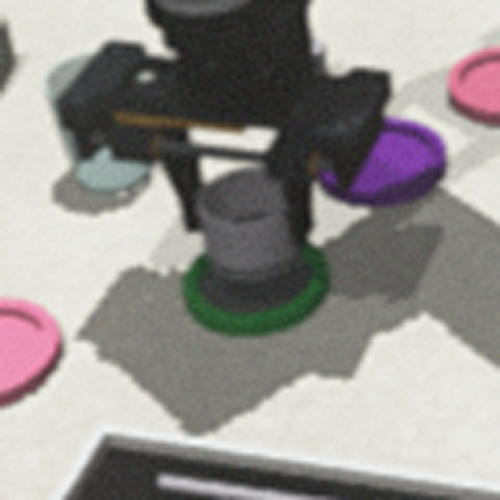

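Call:
send_rows:
  fingers: [0.5, 0.5, 0.5, 0.5, 0.5, 0.5, 0.5]
  dp:
    - [2.5, -2.2, 0]
    - [2.5, -2.2, -7]
    - [2.5, -2.2, -14]
    - [2.5, -2.2, -19]
    - [2.5, -2.2, -22]
    - [2.5, -2.2, -24]
    - [2.5, -2.2, -24]
  turn:
    - [0, 0, 0]
    - [0, 0, 0]
    - [0, 0, 0]
    - [0, 0, 0]
    - [0, 0, 0]
    - [0, 0, 0]
    - [0, 0, 0]

```text
time_s: 4.93
position: [0.6139, -0.2623, 0.0249]
tcp_rot: [[-0.012, 1.0, 0.004], [0.009, 0.004, -1.0], [-1.0, -0.012, -0.009]]
force: [0.1, 0.6, -1.7]
opening: 0.722
```

Call:
send_rows:
  fingers: [0.5, 0.5, 0.5]
  dp:
    - [0, 0, -1]
    - [0, 0, -1.5]
    - [0, 0, -1.5]
  turn:
    - [0, 0, 0]
    - [0, 0, 0]
    - [0, 0, 0]

```text
time_s: 5.18
position: [0.6143, -0.2625, 0.0245]
tcp_rot: [[-0.011, 1.0, 0.004], [0.008, 0.004, -1.0], [-1.0, -0.011, -0.009]]
force: [-1.1, 1.5, 3.1]
opening: 0.722
```

The force turned upward, so it has contact with the floor. Releasing and lifting.

Call:
send_rows:
  fingers: [0.85, 1, 1, 1, 1, 1, 1, 1, 1, 1]
  dp:
    - [0, 0, 0]
    - [0, 0, 0]
    - [0, 0, 0]
    - [0, 0, 0]
    - [0, 0, 0]
    - [0, 0, 0]
    - [0, 0, 10]
    - [0, 0, 40]
    - [0, 0, 80]
    - [0, 0, 120]
  turn:
    - [0, 0, 0]
    - [0, 0, 0]
    - [0, 0, 0]
    - [0, 0, 0]
    - [0, 0, 0]
    - [0, 0, 0]
    - [0, 0, 0]
    - [0, 0, 0]
    - [0, 0, 0]
    - [0, 0, 0]

```text
time_s: 6.02
position: [0.6134, -0.262, 0.1451]
tcp_rot: [[-0.013, 1.0, 0.003], [0.01, 0.004, -1.0], [-1.0, -0.013, -0.01]]
force: [0.8, -0.8, 0.9]
opening: 0.998
```

Call:
send_rows:
  fingers: [1, 1, 1, 1, 1, 1, 1, 1, 1, 1]
  dp:
    - [0, 20, 25]
    - [0, 58, 35]
    - [0, 96, 35]
    - [-2, 135, 35]
    - [-4, 174, 35]
    - [-6, 213, 35]
    - [-8, 252, 35]
    - [-9, 291, 35]
    - [-10, 330, 35]
    - [-11, 369, 35]
  turn:
    - [-0.01, -0.013, 0]
    - [-0.01, -0.013, 0]
    - [-0.01, -0.013, 0]
    - [-0.01, -0.013, 0]
    - [-0.01, -0.013, 0]
    - [-0.01, -0.013, 0]
    - [-0.01, -0.013, 0]
    - [-0.01, -0.013, 0]
    - [-0.01, -0.013, 0]
    - [-0.01, -0.013, 0]

```text
time_s: 6.85
position: [0.6021, 0.1089, 0.1811]
tcp_rot: [[0.001, 1.0, 0.003], [0.0, 0.003, -1.0], [-1.0, 0.001, -0.0]]
force: [0.7, -0.2, -0.4]
opening: 1.0
```

Run:
```python
from fit import *
cs={n:cap(n) for n in('scene','top')}
cv2.imwrite('pics/s2.png',cs['scene']['img']); 
O['jseat']=(.614,-.262,.04,.045,.058);O['seat']=(.614,-.262,.055,.011,.018)
run(['jseat','seat','blue'],cs); s=bot.read_state();print(s['position'],s['joint_positions'])
```

```text
jseat scene 138 circ [ 0.6136 -0.2628  0.0297] z95 [0.0502 0.0527] mid [ 0.6138 -0.2622  0.0493] ext [0.0609 0.0602 0.0081]
jseat top 117 circ [ 0.6134 -0.26    0.0297] z95 [0.0494 0.053 ] mid [ 0.6139 -0.2601  0.0496] ext [0.0626 0.0593 0.0081]
seat scene 266 circ [ 0.616  -0.265   0.0398] z95 [0.0143 0.0167] mid [ 0.6187 -0.2649  0.0145] ext [0.0812 0.0883 0.0061]
seat top 485 circ [ 0.6069 -0.255   0.0334] z95 [0.0138 0.017 ] mid [ 0.6145 -0.2622  0.0143] ext [0.0879 0.0883 0.0062]
blue scene 103 circ [0.6023 0.2739 0.0213] z95 [0.0837 0.0864] mid [0.6019 0.274  0.0829] ext [0.0436 0.0443 0.0076]
blue top few 0
[0.60136231 0.11300952 0.18102575] [ 0.12387173 31.95078758 86.44189348  0.15123024 61.58585463 89.46788853]
```

View pics/s2.png

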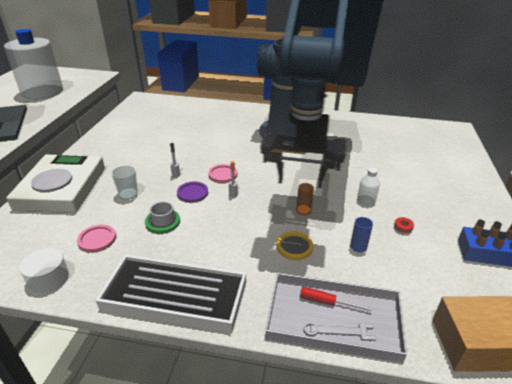

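The jacket stands in the green seat at (162,215). It is about 2 mm off centre by the scene view, with its rim at about 50 mm. Next is the blue cup.

Call:
send_rows:
  fingers: [1, 1, 1, 1, 1, 1, 1, 1, 1, 1]
  dp:
    - [0, 38, 0]
    - [0, 76, 0]
    - [0, 114, 0]
    - [1, 148, 0]
    - [1, 162.5, -5]
    - [1, 162.5, -35]
    - [1, 162.5, -65]
    - [1, 162.5, -75]
    - [1, 162.5, -78]
    - [1, 162.5, -78]
  turn:
    - [0, 0, 0]
    - [0, 0, 0]
    - [0, 0, 0]
    - [0, 0, 0]
    - [0, 0, 0]
    - [0, 0, 0]
    - [0, 0, 0]
    - [0, 0, 0]
    - [0, 0, 0]
    - [0, 0, 0]

```text
time_s: 7.78
position: [0.6023, 0.2744, 0.1025]
tcp_rot: [[-0.001, 1.0, 0.009], [0.002, 0.009, -1.0], [-1.0, -0.001, -0.002]]
force: [1.2, -0.1, 0.3]
opening: 1.0
```

Run:
```python
from h import *
c=cap('scene'); P=pts(c).reshape(-1,3); s=bot.read_state(); t=s['position']
p=P[(abs(P[:,0]-t[0])<.05)&(abs(P[:,1]-t[1])<.09)&(P[:,2]>t[2]-.004)&(P[:,2]<t[2]+.02)]
L=p[p[:,1]<t[1]];R=p[p[:,1]>t[1]]
print(t,len(L),len(R))
for q in(L,R): print(np.percentile(q,[3,50,97],axis=0).round(4).tolist())
```

```text
[0.60327378 0.27476829 0.10374285] 33 39
[[0.5997, 0.2207, 0.1022], [0.6122, 0.2241, 0.1107], [0.6154, 0.2293, 0.1229]]
[[0.593, 0.3162, 0.1038], [0.611, 0.3184, 0.1127], [0.6141, 0.3246, 0.1223]]
```

Call:
send_rows:
  fingers: [1, 1, 1, 1, 0.7, 0.4, 0.3, 0.3, 0.3, 0.3]
  dp:
    - [-2, 1, -15]
    - [-2, 1, -35]
    - [-2, 1, -50]
    - [-2, 1, -53]
    - [-2, 1, -53]
    - [-2, 1, -53]
    - [-2, 1, -53]
    - [-2, 1, -53]
    - [-2, 1, -53]
    - [-2, 1, -53]
  turn:
    - [0, 0, 0]
    - [0, 0, 0]
    - [0, 0, 0]
    - [0, 0, 0]
    - [0, 0, 0]
    - [0, 0, 0]
    - [0, 0, 0]
    - [0, 0, 0]
    - [0, 0, 0]
    - [0, 0, 0]

```text
time_s: 8.67
position: [0.6017, 0.2759, 0.0515]
tcp_rot: [[0.003, 1.0, 0.009], [0.003, 0.009, -1.0], [-1.0, 0.003, -0.003]]
force: [0.7, 0.7, 0.8]
opening: 0.632
```

Call:
send_rows:
  fingers: [0.3, 0.3, 0.3, 0.3, 0.3, 0.3, 0.3, 0.3, 0.3, 0.3]
  dp:
    - [0, 0, 0]
    - [0, 0, 0]
    - [0, 0, 0]
    - [0, 0, 10]
    - [0, 0, 35]
    - [0, 0, 60]
    - [0, 0, 85]
    - [0, 0, 92]
    - [0, 0, 92]
    - [0, 0, 92]
  turn:
    - [0, 0, 0]
    - [0, 0, 0]
    - [0, 0, 0]
    - [0, 0, 0]
    - [0, 0, 0]
    - [0, 0, 0]
    - [0, 0, 0]
    - [0, 0, 0]
    - [0, 0, 0]
    - [0, 0, 0]

```text
time_s: 9.5
position: [0.6012, 0.2758, 0.1433]
tcp_rot: [[0.002, 1.0, 0.009], [0.003, 0.009, -1.0], [-1.0, 0.002, -0.003]]
force: [0.1, 1.0, -1.5]
opening: 0.526
```

```bash
python3 -c "
from held import *
held(.03,-.045,-.005,.023,'b1.png')"
```

```text
t 9.55 tcp [0.6005 0.2756 0.1422] open 0.528 F [ 0.6  0.4 -1.7] 242
circ [0.6004 0.2744] off from tcp mm [-0.1 -1.2] zmin/max rel [-0.0443 -0.0059]
```

View pics/b1.png

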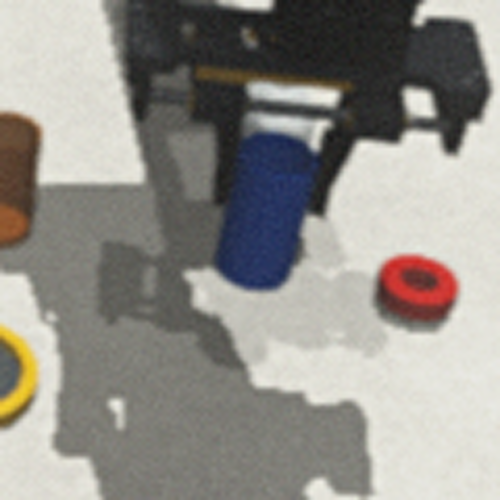

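The cup is held upright. I'm moving it to above the jacket.

Call:
send_rows:
  fingers: [0.3, 0.3, 0.3, 0.3, 0.3, 0.3, 0.3, 0.3, 0.3, 0.3]
  dp:
    - [0, -20, 10]
    - [0, -55, 20]
    - [1, -92, 20]
    - [2, -130, 20]
    - [4, -168, 20]
    - [5, -206, 20]
    - [6, -244, 20]
    - [7, -282, 20]
    - [8, -320, 20]
    - [9, -358, 20]
  turn:
    - [0, 0, 0]
    - [0, 0, 0]
    - [0, 0, 0]
    - [0, 0, 0]
    - [0, 0, 0]
    - [0, 0, 0]
    - [0, 0, 0]
    - [0, 0, 0]
    - [0, 0, 0]
    - [0, 0, 0]

```text
time_s: 10.38
position: [0.6079, -0.0838, 0.1599]
tcp_rot: [[-0.004, 1.0, 0.009], [0.003, 0.009, -1.0], [-1.0, -0.004, -0.004]]
force: [0.4, 0.8, -1.2]
opening: 0.523
```

Call:
send_rows:
  fingers: [0.3, 0.3, 0.3, 0.3, 0.3, 0.3, 0.3, 0.3, 0.3, 0.3]
  dp:
    - [1, -36, 0]
    - [2, -72, 0]
    - [4, -108, 0]
    - [5, -140, 0]
    - [6, -165, 0]
    - [6, -178, -5]
    - [6, -178, -20]
    - [6, -178, -35]
    - [6, -178, -44]
    - [6, -178, -44]
  turn:
    - [0, 0, 0]
    - [0, 0, 0]
    - [0, 0, 0]
    - [0, 0, 0]
    - [0, 0, 0]
    - [0, 0, 0]
    - [0, 0, 0]
    - [0, 0, 0]
    - [0, 0, 0]
    - [0, 0, 0]

```text
time_s: 11.22
position: [0.6113, -0.2595, 0.1117]
tcp_rot: [[-0.012, 1.0, 0.009], [0.008, 0.01, -1.0], [-1.0, -0.012, -0.009]]
force: [0.5, 0.4, -0.9]
opening: 0.527
```

```bash
python3 -c "
from held import *
held(.03,-.045,-.005,.023,'b2.png')"
```

```text
t 11.27 tcp [ 0.6124 -0.2601  0.1133] open 0.525 F [-0.2  0.6 -1.1] 209
circ [ 0.6105 -0.2612] off from tcp mm [-1.8 -1.2] zmin/max rel [-0.0441 -0.0053]
```

View pics/b2.png

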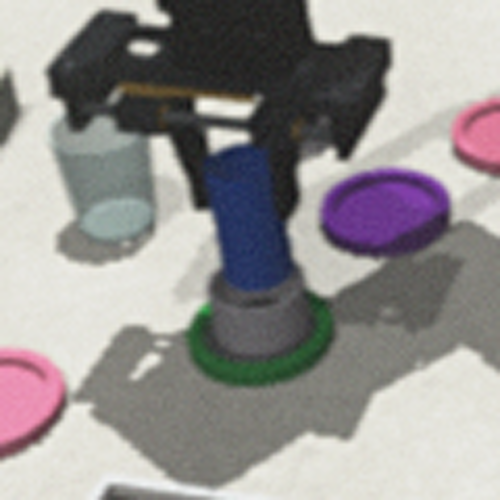

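Call:
send_rows:
  fingers: [0.3, 0.3, 0.3, 0.3, 0.3, 0.3, 0.3, 0.3, 0.3, 0.3]
  dp:
    - [2.5, -1.8, 0]
    - [2.5, -1.8, -2]
    - [2.5, -1.8, -10]
    - [2.5, -1.8, -20]
    - [2.5, -1.8, -30]
    - [2.5, -1.8, -38]
    - [2.5, -1.8, -44]
    - [2.5, -1.8, -48]
    - [2.5, -1.8, -49]
    - [2.5, -1.8, -49]
  turn:
    - [-0.008, -0.012, 0]
    - [-0.008, -0.012, 0]
    - [-0.008, -0.012, 0]
    - [-0.008, -0.012, 0]
    - [-0.008, -0.012, 0]
    - [-0.008, -0.012, 0]
    - [-0.008, -0.012, 0]
    - [-0.008, -0.012, 0]
    - [-0.008, -0.012, 0]
    - [-0.008, -0.012, 0]

```text
time_s: 12.1
position: [0.6147, -0.2618, 0.0638]
tcp_rot: [[0.002, 1.0, 0.01], [-0.001, 0.01, -1.0], [-1.0, 0.002, 0.001]]
force: [-0.3, 0.2, -1.0]
opening: 0.526
```

Call:
send_rows:
  fingers: [0.3, 0.3, 0.3, 0.3]
  dp:
    - [0, 0, -1.5]
    - [0, 0, -2.5]
    - [0, 0, -3.2]
    - [0, 0, -3.2]
  turn:
    - [0, 0, 0]
    - [0, 0, 0]
    - [0, 0, 0]
    - [0, 0, 0]

```text
time_s: 12.43
position: [0.6153, -0.2621, 0.0619]
tcp_rot: [[0.004, 1.0, 0.01], [-0.002, 0.01, -1.0], [-1.0, 0.004, 0.002]]
force: [-0.5, -0.3, 4.3]
opening: 0.524
```

It touched the floor at the expected height. Releasing.

Call:
send_rows:
  fingers: [0.7, 0.9, 0.9, 0.9, 0.9, 0.9, 0.9, 0.9, 0.9]
  dp:
    - [0, 0, 0]
    - [0, 0, 0]
    - [0, 0, 0]
    - [0, 0, 0]
    - [0, 0, 0]
    - [0, 0, 10]
    - [0, 0, 40]
    - [0, 0, 80]
    - [0, 0, 120]
  turn:
    - [0, 0, 0]
    - [0, 0, 0]
    - [0, 0, 0]
    - [0, 0, 0]
    - [0, 0, 0]
    - [0, 0, 0]
    - [0, 0, 0]
    - [0, 0, 0]
    - [0, 0, 0]

```text
time_s: 13.18
position: [0.6144, -0.2617, 0.1825]
tcp_rot: [[0.001, 1.0, 0.01], [-0.0, 0.01, -1.0], [-1.0, 0.001, 0.0]]
force: [1.1, -0.2, -0.0]
opening: 0.897
```

Call:
send_rows:
  fingers: [0.6, 0.6, 0.6, 0.6, 0.6, 0.6, 0.6, 0.6, 0.6, 0.6]
  dp:
    - [-24, 23, 0]
    - [-50, 48, 0]
    - [-76, 73, 0]
    - [-102, 98, 0]
    - [-128, 122, 0]
    - [-152, 145, 0]
    - [-165, 158, -10]
    - [-167, 160, -25]
    - [-167, 160, -40]
    - [-167, 160, -42]
  turn:
    - [0, 0, 0]
    - [0, 0, 0]
    - [0, 0, 0]
    - [0, 0, 0]
    - [0, 0, 0]
    - [0, 0, 0]
    - [0, 0, 0]
    - [0, 0, 0]
    - [0, 0, 0]
    - [0, 0, 0]

```text
time_s: 14.02
position: [0.4461, -0.1008, 0.1397]
tcp_rot: [[-0.001, 1.0, 0.01], [0.001, 0.01, -1.0], [-1.0, -0.001, -0.001]]
force: [-0.2, -0.2, -0.2]
opening: 0.599
```

Run:
```python
from fit import *
c=cap('scene'); cv2.imwrite('pics/s3.png',cv2.resize(c['img'][110:260,130:330],(800,600),interpolation=cv2.INTER_CUBIC))
s=bot.read_state();t=s['position'];print(t,s['joint_positions'],s['opening'])
O['jseat']=(.614,-.262,.04,.045,.058);O['bseat']=(.614,-.262,.035,.088,.101)
run(['jseat','bseat','bobtop','bobbody'],{'scene':c})
P=pts(c).reshape(-1,3)
p=P[(abs(P[:,0]-t[0])<.05)&(abs(P[:,1]-t[1])<.09)&(P[:,2]>t[2]-.004)&(P[:,2]<t[2]+.02)]
L=p[p[:,1]<t[1]];R=p[p[:,1]>t[1]]
for q in(L,R): print(len(q),np.percentile(q,[3,50,97],axis=0).round(4).tolist())
```

```text
[ 0.446772   -0.101258    0.14004307] [-2.68099058e+01  2.54131441e+01  1.10218953e+02  3.61404742e-02
  4.44153413e+01  6.26008130e+01] 0.5980395354598284
jseat scene 139 circ [ 0.6114 -0.2645  0.0291] z95 [0.0509 0.0566] mid [ 0.6155 -0.262   0.0514] ext [0.0577 0.0596 0.012 ]
bseat scene 104 circ [ 0.6169 -0.2638  0.0213] z95 [0.0933 0.0968] mid [ 0.6169 -0.2632  0.0929] ext [0.0463 0.0429 0.0095]
bobtop scene 38 circ [ 0.448  -0.1034  0.0053] z95 [0.1119 0.1223] mid [ 0.4488 -0.1033  0.1094] ext [0.0128 0.0106 0.0265]
bobbody scene 75 circ [ 0.4463 -0.1038  0.0135] z95 [0.0248 0.0392] mid [ 0.4553 -0.1037  0.0257] ext [0.0135 0.0257 0.0281]
29 [[0.4443, -0.1369, 0.1409], [0.4564, -0.1313, 0.1505], [0.4602, -0.1279, 0.1588]]
24 [[0.4413, -0.0741, 0.1422], [0.4564, -0.0688, 0.151], [0.4589, -0.0668, 0.1587]]
```

View pics/s3.png

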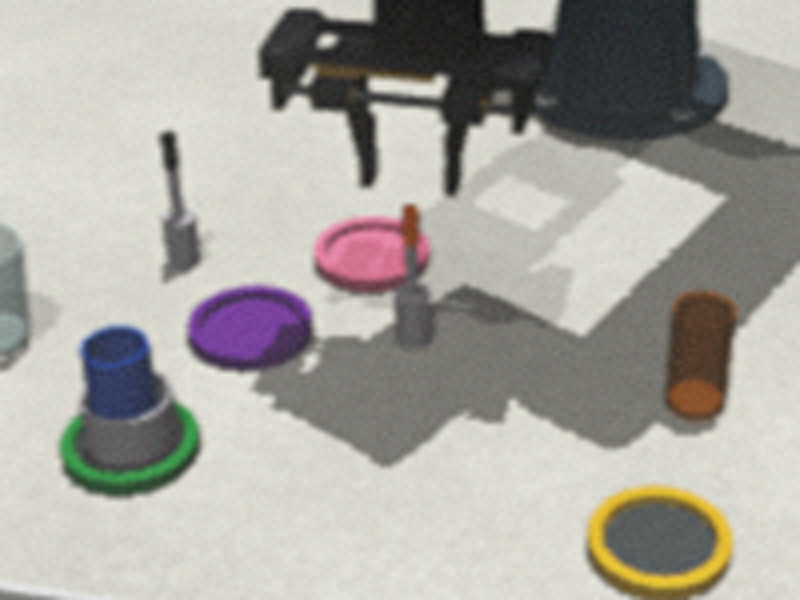

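Call:
send_rows:
  fingers: [0.6, 0.6, 0.6, 0.6, 0.4, 0.1, 0, 0, 0, 0]
  dp:
    - [0, -1.7, -10]
    - [0, -1.7, -30]
    - [0, -1.7, -46]
    - [0, -1.7, -53]
    - [0, -1.7, -53]
    - [0, -1.7, -53]
    - [0, -1.7, -53]
    - [0, -1.7, -53]
    - [0, -1.7, -53]
    - [0, -1.7, -53]
  turn:
    - [0, 0, 0]
    - [0, 0, 0]
    - [0, 0, 0]
    - [0, 0, 0]
    - [0, 0, 0]
    - [0, 0, 0]
    - [0, 0, 0]
    - [0, 0, 0]
    - [0, 0, 0]
    - [0, 0, 0]

```text
time_s: 14.9
position: [0.4471, -0.1031, 0.0877]
tcp_rot: [[0.001, 1.0, 0.01], [0.0, 0.01, -1.0], [-1.0, 0.001, -0.0]]
force: [-0.3, -0.9, 0.1]
opening: 0.228
```

Call:
send_rows:
  fingers: [0, 0, 0, 0, 0, 0]
  dp:
    - [0, 0, 0]
    - [0, 0, 0]
    - [0, 0, 0]
    - [0, 0, 5]
    - [0, 0, 15]
    - [0, 0, 20]
  turn:
    - [0, 0, 0]
    - [0, 0, 0]
    - [0, 0, 0]
    - [0, 0, 0]
    - [0, 0, 0]
    - [0, 0, 0]

```text
time_s: 15.4
position: [0.4471, -0.1031, 0.1082]
tcp_rot: [[0.001, 1.0, 0.01], [0.0, 0.01, -1.0], [-1.0, 0.001, -0.0]]
force: [0.5, 0.2, -1.3]
opening: 0.138
```

```bash
python3 -c "
from held import *
held(.025,-.08,-.045,.014,'o1.png')"
```

```text
t 15.45 tcp [ 0.4477 -0.1034  0.1089] open 0.139 F [ 0.2 -0.1 -0.8] 90
circ [ 0.4458 -0.1044] off from tcp mm [-2.  -1.1] zmin/max rel [-0.0789 -0.0455]
```

View pics/o1.png

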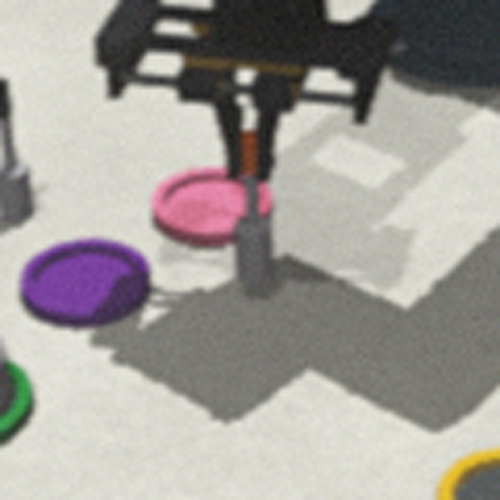

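Call:
send_rows:
  fingers: [0, 0, 0, 0, 0, 0, 0, 0, 0, 0]
  dp:
    - [0, 0, 20]
    - [5, -5, 50]
    - [20, -20, 80]
    - [42, -40, 100]
    - [66, -62, 102]
    - [92, -86, 102]
    - [118, -110, 102]
    - [142, -134, 102]
    - [160, -150, 102]
    - [169, -158.5, 102]
  turn:
    - [0, 0, 0]
    - [0, 0, 0]
    - [0, 0, 0]
    - [0, 0, 0]
    - [0, 0, 0]
    - [0, 0, 0]
    - [0, 0, 0]
    - [0, 0, 0]
    - [0, 0, 0]
    - [0, 0, 0]

```text
time_s: 16.28
position: [0.6188, -0.2646, 0.2102]
tcp_rot: [[0.004, 1.0, 0.009], [-0.002, 0.009, -1.0], [-1.0, 0.004, 0.002]]
force: [-0.5, -0.5, -1.5]
opening: 0.14
```

Call:
send_rows:
  fingers: [0, 0]
  dp:
    - [0, 0, 0]
    - [0, 0, 0]
  turn:
    - [0, 0, 0]
    - [0, 0, 0]

```text
time_s: 16.45
position: [0.6185, -0.2648, 0.2091]
tcp_rot: [[0.003, 1.0, 0.008], [-0.001, 0.008, -1.0], [-1.0, 0.003, 0.001]]
force: [0.9, -0.2, -1.9]
opening: 0.135
```

```bash
python3 -c "
from held import *
held(.025,-.08,-.045,.014,'o2.png')
from fit import *
c=cap('scene');O['bseat']=(.614,-.262,.035,.089,.100)
run(['bseat'],{'scene':c})
P=pts(c).reshape(-1,3)
p=P[(np.hypot(P[:,0]-.615,P[:,1]+.262)<.035)&(P[:,2]>.06)&(P[:,2]<.098)];print('cup fixed r',circ(p[p[:,0]>.62],.023))
"
```

```text
t 16.5 tcp [ 0.6177 -0.2639  0.2092] open 0.135 F [-0.1  1.1 -1.2] 128
circ [ 0.6173 -0.2665] off from tcp mm [-0.4 -2.6] zmin/max rel [-0.0795 -0.0452]
bseat scene 92 circ [ 0.6165 -0.2632  0.0213] z95 [0.0938 0.0969] mid [ 0.6157 -0.2632  0.0935] ext [0.0455 0.0438 0.0079]
cup fixed r [ 0.61467524 -0.26399353]
```

View pics/o2.png

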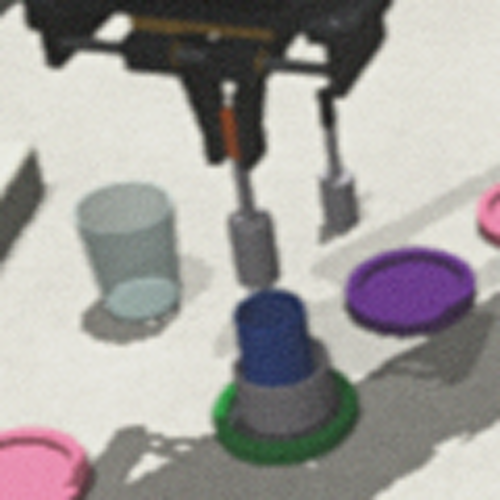

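Call:
send_rows:
  fingers: [0, 0, 0, 0, 0, 0]
  dp:
    - [-1.5, 2.5, 0]
    - [-1.5, 2.5, -8]
    - [-1.5, 2.5, -18]
    - [-1.5, 2.5, -28]
    - [-1.5, 2.5, -36]
    - [-1.5, 2.5, -38]
  turn:
    - [0, 0, 0]
    - [0, 0, 0]
    - [0, 0, 0]
    - [0, 0, 0]
    - [0, 0, 0]
    - [0, 0, 0]

```text
time_s: 17.05
position: [0.6146, -0.26, 0.1688]
tcp_rot: [[-0.002, 1.0, 0.009], [0.002, 0.009, -1.0], [-1.0, -0.002, -0.002]]
force: [-0.4, -0.3, -0.9]
opening: 0.133
```

```bash
python3 -c "
from held import *
held(.025,-.077,-.045,.014,'o3.png')"
```

```text
t 17.1 tcp [ 0.6149 -0.2602  0.1692] open 0.141 F [ 0.5  0.4 -1.1] 144
circ [ 0.614  -0.2613] off from tcp mm [-0.9 -1. ] zmin/max rel [-0.0765 -0.0452]
```

View pics/o3.png

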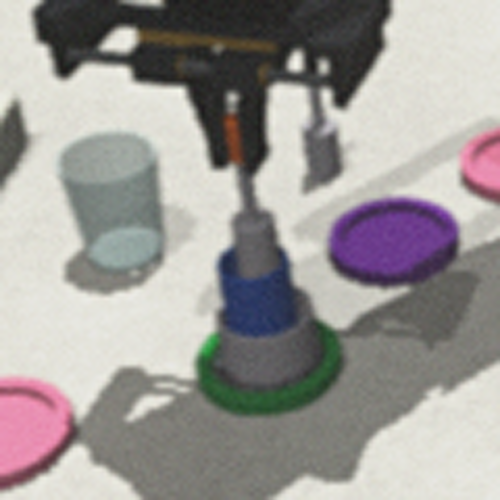

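The bob has entered the cup's mouth without contact. Trimming the position slightly and lowering.

Call:
send_rows:
  fingers: [0, 0, 0, 0, 0, 0, 0, 0, 0, 0]
  dp:
    - [1.2, -1.7, 0]
    - [1.2, -1.7, -8]
    - [1.2, -1.7, -18]
    - [1.2, -1.7, -28]
    - [1.2, -1.7, -38]
    - [1.2, -1.7, -47]
    - [1.2, -1.7, -54]
    - [1.2, -1.7, -60]
    - [1.2, -1.7, -63]
    - [1.2, -1.7, -64]
  turn:
    - [0, 0, 0]
    - [0, 0, 0]
    - [0, 0, 0]
    - [0, 0, 0]
    - [0, 0, 0]
    - [0, 0, 0]
    - [0, 0, 0]
    - [0, 0, 0]
    - [0, 0, 0]
    - [0, 0, 0]

```text
time_s: 17.93
position: [0.6158, -0.2618, 0.1043]
tcp_rot: [[-0.003, 1.0, 0.009], [0.002, 0.009, -1.0], [-1.0, -0.003, -0.002]]
force: [-0.2, -0.0, -1.0]
opening: 0.139
```

Call:
send_rows:
  fingers: [0, 0, 0, 0]
  dp:
    - [0, 0, -1]
    - [0, 0, -2]
    - [0, 0, -3]
    - [0, 0, -3]
  turn:
    - [0, 0, 0]
    - [0, 0, 0]
    - [0, 0, 0]
    - [0, 0, 0]

```text
time_s: 18.27
position: [0.6167, -0.2621, 0.1031]
tcp_rot: [[-0.0, 1.0, 0.009], [0.001, 0.009, -1.0], [-1.0, -0.0, -0.001]]
force: [-0.4, 0.9, 5.1]
opening: 0.135
```

Call:
send_rows:
  fingers: [0.3, 0.6, 0.6, 0.6, 0.6, 0.6, 0.6, 0.6, 0.6]
  dp:
    - [0, 0, 0]
    - [0, 0, 0]
    - [0, 0, 0]
    - [0, 0, 0]
    - [0, 0, 0]
    - [0, 0, 10]
    - [0, 0, 35]
    - [0, 0, 65]
    - [0, 0, 95]
  turn:
    - [0, 0, 0]
    - [0, 0, 0]
    - [0, 0, 0]
    - [0, 0, 0]
    - [0, 0, 0]
    - [0, 0, 0]
    - [0, 0, 0]
    - [0, 0, 0]
    - [0, 0, 0]

```text
time_s: 19.02
position: [0.6162, -0.2619, 0.1989]
tcp_rot: [[-0.002, 1.0, 0.009], [0.002, 0.009, -1.0], [-1.0, -0.002, -0.002]]
force: [-0.1, -0.7, 0.8]
opening: 0.59
```

Call:
send_rows:
  fingers: [1, 1, 1, 1, 1, 1, 1, 1, 1, 1]
  dp:
    - [-5, 36, 0]
    - [-11, 74, 0]
    - [-17, 112, 0]
    - [-23, 150, 0]
    - [-30, 188, 0]
    - [-36, 226, 0]
    - [-42, 264, 0]
    - [-49, 302, 0]
    - [-55, 340, 0]
    - [-62, 378, 0]
  turn:
    - [0, 0, 0]
    - [0, 0, 0]
    - [0, 0, 0]
    - [0, 0, 0]
    - [0, 0, 0]
    - [0, 0, 0]
    - [0, 0, 0]
    - [0, 0, 0]
    - [0, 0, 0]
    - [0, 0, 0]

```text
time_s: 19.85
position: [0.554, 0.1178, 0.1998]
tcp_rot: [[-0.001, 1.0, 0.009], [0.002, 0.009, -1.0], [-1.0, -0.001, -0.002]]
force: [0.5, 0.0, 0.2]
opening: 0.999
```

Run:
```python
from fit import *
cs={n:cap(n) for n in('scene','top')}
c=cs['scene'];v,u=215,162;h=50
cv2.imwrite('pics/s4.png',np.hstack([cv2.resize(c['img'][v-h:v+h,u-h:u+h],(400,400),interpolation=cv2.INTER_CUBIC),cv2.resize(cs['top']['img'][174-h:174+h,338-h:338+h],(400,400),interpolation=cv2.INTER_CUBIC)]))
O['bseat']=(.614,-.262,.035,.089,.100);O['ob']=(.614,-.262,.02,.108,.145);O['jseat']=(.614,-.262,.04,.045,.058)
run(['bseat','ob','cap'],cs); s=bot.read_state();print(s['time_s'],s['position'],s['joint_positions'])
```

```text
bseat scene 96 circ [ 0.6162 -0.2639  0.0209] z95 [0.0936 0.0972] mid [ 0.6169 -0.2634  0.0941] ext [0.0446 0.0431 0.0088]
bseat top 75 circ [ 0.6171 -0.261   0.0211] z95 [0.0944 0.097 ] mid [ 0.6163 -0.2609  0.0936] ext [0.0431 0.043  0.0078]
ob scene 53 circ [ 0.6167 -0.2626  0.0052] z95 [0.1245 0.1365] mid [ 0.6174 -0.2622  0.1228] ext [0.0125 0.0119 0.0278]
ob top 36 circ [ 0.6172 -0.2592  0.0049] z95 [0.133  0.1364] mid [ 0.6175 -0.2594  0.1233] ext [0.0118 0.0115 0.0266]
cap scene 171 circ [0.5054 0.3961 0.0203] z95 [0.0217 0.024 ] mid [0.5047 0.3963 0.0213] ext [0.0502 0.0483 0.0073]
cap top 178 circ [0.504  0.4011 0.0189] z95 [0.0222 0.025 ] mid [0.5037 0.4036 0.0221] ext [0.0476 0.0395 0.0087]
19.95 [0.55224972 0.12146875 0.19965152] [ 0.9601979  27.29463719 92.09118501  0.25736529 60.75394272 89.94424463]
```

View pics/s4.png

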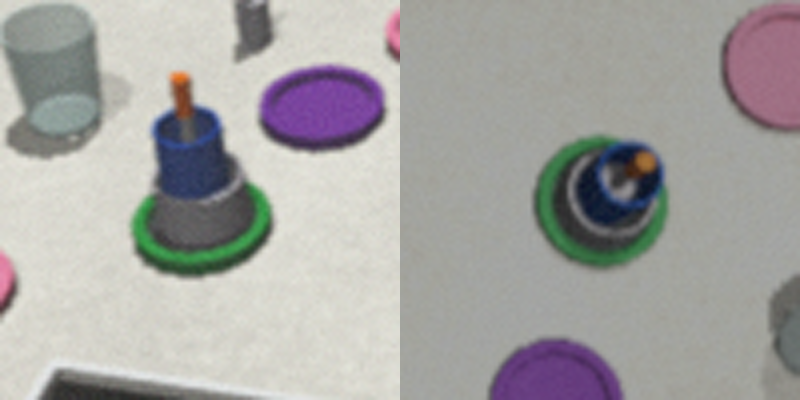

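Run:
```python
from h import *
for n in('scene','top'):
    c=np.load(n+'0.npz');P=pts(c).reshape(-1,3)
    p=P[(P[:,0]>.3)&(P[:,0]<.6)&(P[:,1]>.16)&(P[:,1]<.75)&(P[:,2]>.03)&(P[:,2]<.16)]
    p=p[~(np.hypot(p[:,0]-.602,p[:,1]-.276)<.045)]
    b=p[p[:,1]<.45]; r=p[p[:,1]>=.45]
    print(n,len(b),b.min(0).round(3),b.max(0).round(3),np.median(b,0).round(3),'rack',r.min(0).round(3),r.max(0).round(3), ray(c,*( (136,254) if n=='top' else (369,188)),.06))
```

```text
scene 467 [0.375 0.271 0.03 ] [0.422 0.327 0.113] [0.406 0.297 0.07 ] rack [0.519 0.537 0.03 ] [0.6   0.652 0.091] [0.41005306 0.29911304 0.06      ]
top 444 [0.362 0.273 0.031] [0.418 0.331 0.113] [0.391 0.292 0.079] rack [0.52  0.539 0.03 ] [0.6   0.677 0.091] [0.38918577 0.29867774 0.06      ]
```

Call:
send_rows:
  fingers: [1, 1, 1, 1, 1, 1, 1, 1, 1, 1]
  dp:
    - [-5, 30, 0]
    - [-11, 66, 0]
    - [-18, 102, 0]
    - [-24, 138, 0]
    - [-30, 174, 0]
    - [-36, 210, 0]
    - [-42, 245, 0]
    - [-48, 270, -20]
    - [-48, 276.5, -55]
    - [-48, 276.5, -90]
  turn:
    - [0, 0, 0]
    - [0, 0, 0]
    - [0, 0, 0]
    - [0, 0, 0]
    - [0, 0, 0]
    - [0, 0, 0]
    - [0, 0, 0]
    - [0, 0, 0]
    - [0, 0, 0]
    - [0, 0, 0]

```text
time_s: 20.78
position: [0.5057, 0.401, 0.1109]
tcp_rot: [[0.003, 1.0, 0.019], [0.007, 0.019, -1.0], [-1.0, 0.004, -0.007]]
force: [0.7, 0.8, -0.6]
opening: 0.999
```

Call:
send_rows:
  fingers: [1, 1, 1]
  dp:
    - [0, 0, -15]
    - [0, 0, -40]
    - [0, 0, -45]
  turn:
    - [0, 0, 0]
    - [0, 0, 0]
    - [0, 0, 0]

```text
time_s: 21.03
position: [0.5041, 0.3993, 0.0624]
tcp_rot: [[-0.002, 1.0, 0.018], [0.004, 0.018, -1.0], [-1.0, -0.002, -0.004]]
force: [-0.8, -0.4, -0.3]
opening: 0.998
```

Run:
```python
from fit import *
c=cap('scene'); v,u=215,404;h=50
cv2.imwrite('pics/c1.png',cv2.resize(c['img'][v-h:v+h,u-h:u+h],(500,500),interpolation=cv2.INTER_CUBIC))
P=pts(c).reshape(-1,3); s=bot.read_state(); t=s['position']
p=P[(abs(P[:,0]-t[0])<.05)&(abs(P[:,1]-t[1])<.09)&(P[:,2]>t[2]-.004)&(P[:,2]<t[2]+.02)]
L=p[p[:,1]<t[1]];R=p[p[:,1]>t[1]]
print(t,s['tcp_rot'].round(3).tolist(),s['joint_positions'],len(L),len(R))
for q in(L,R): print(np.percentile(q,[3,50,97],axis=0).round(4).tolist())
run(['cap'],{'scene':c})
```

```text
[0.50423915 0.39935444 0.06299976] [[-0.002, 1.0, 0.018], [0.004, 0.018, -1.0], [-1.0, -0.002, -0.004]] [ 28.3170495   43.03048882  86.06488716   0.33362507  50.89652881
 117.06443856] 31 38
[[0.4988, 0.3449, 0.0639], [0.5134, 0.3479, 0.0723], [0.5168, 0.3544, 0.0823]]
[[0.4947, 0.4407, 0.0642], [0.5113, 0.4433, 0.0711], [0.5151, 0.4502, 0.0816]]
cap scene 175 circ [0.5062 0.3963 0.0206] z95 [0.022  0.0237] mid [0.5045 0.3967 0.0211] ext [0.0482 0.0472 0.0067]
```

View pics/c1.png

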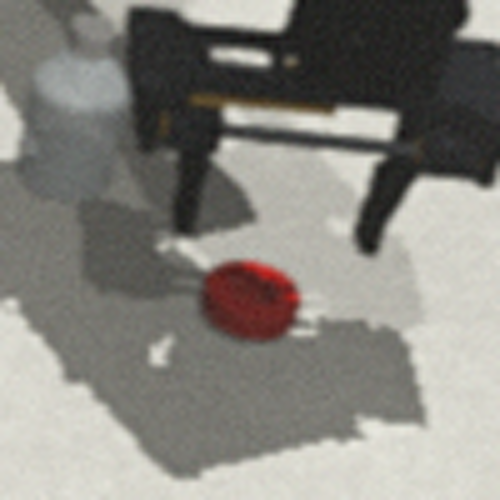

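Call:
send_rows:
  fingers: [1, 1, 1, 1, 1, 0.8, 0.6, 0.4, 0.4, 0.4]
  dp:
    - [-0.5, -1, -15]
    - [-0.5, -1, -32]
    - [-0.5, -1, -48]
    - [-0.5, -1, -56]
    - [-0.5, -1, -60]
    - [-0.5, -1, -60]
    - [-0.5, -1, -60]
    - [-0.5, -1, -60]
    - [-0.5, -1, -60]
    - [-0.5, -1, -60]
  turn:
    - [0, 0, 0]
    - [0, 0, 0]
    - [0, 0, 0]
    - [0, 0, 0]
    - [0, 0, 0]
    - [0, 0, 0]
    - [0, 0, 0]
    - [0, 0, 0]
    - [0, 0, 0]
    - [0, 0, 0]

```text
time_s: 21.92
position: [0.5042, 0.3987, 0.0039]
tcp_rot: [[-0.001, 1.0, 0.018], [0.005, 0.018, -1.0], [-1.0, -0.001, -0.005]]
force: [0.6, -0.3, -0.6]
opening: 0.707
```

Call:
send_rows:
  fingers: [0.4, 0.4, 0.4, 0.4, 0.4, 0.4, 0.4, 0.4]
  dp:
    - [0, 0, 0]
    - [0, 0, 0]
    - [0, 0, 0]
    - [0, 0, 0]
    - [0, 0, 8]
    - [0, 0, 25]
    - [0, 0, 45]
    - [0, 0, 60]
  turn:
    - [0, 0, 0]
    - [0, 0, 0]
    - [0, 0, 0]
    - [0, 0, 0]
    - [0, 0, 0]
    - [0, 0, 0]
    - [0, 0, 0]
    - [0, 0, 0]

```text
time_s: 22.58
position: [0.5044, 0.3987, 0.0651]
tcp_rot: [[-0.0, 1.0, 0.018], [0.005, 0.018, -1.0], [-1.0, -0.0, -0.005]]
force: [0.7, 0.7, 0.0]
opening: 0.597
```

```bash
python3 -c "
from held import *
held(.03,.008,.019,None,'c2.png')
from meas import hsvmask,R
c=cap('scene');m=hsvmask(c['img'],*R['red']);P=pts(c);t=bot.read_state()['position']
p=P[(m>0)&(np.hypot(P[...,0]-t[0],P[...,1]-t[1])<.05)]
print(len(p),(np.percentile(p,[2,50,98],axis=0)-t).round(4).tolist())
"
```

```text
t 22.63 tcp [0.5062 0.3998 0.0681] open 0.59 F [1.5 0.9 0.3] 196
circ [0.507  0.3978 0.0202] off from tcp mm [ 0.9 -2. ] zmin/max rel [0.0082 0.0174]
146 [[-0.0192, -0.0206, 0.0077], [0.0127, -0.0012, 0.0184], [0.0244, 0.0192, 0.0218]]
```

View pics/c2.png

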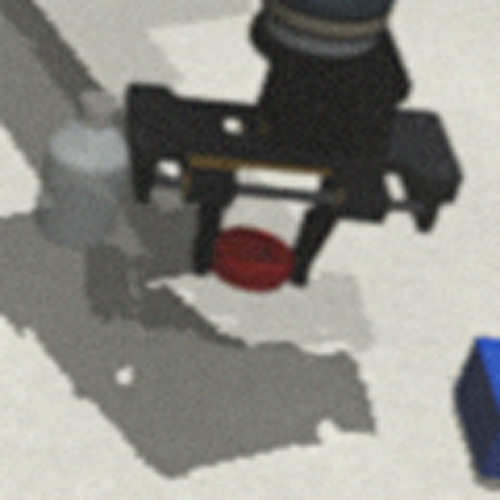

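The cap is gripped level. I'm lifting it and carrying it back.

Call:
send_rows:
  fingers: [0.4, 0.4, 0.4, 0.4, 0.4, 0.4, 0.4, 0.4, 0.4, 0.4]
  dp:
    - [0, 0, 25]
    - [3, -15, 60]
    - [8, -45, 95]
    - [14, -80, 120]
    - [20, -117, 122]
    - [26, -154, 122]
    - [32, -191, 122]
    - [38, -228, 122]
    - [44, -265, 122]
    - [50, -302, 122]
  turn:
    - [0, 0, 0]
    - [0, 0, 0]
    - [0, 0, 0]
    - [0, 0, 0]
    - [0, 0, 0]
    - [0, 0, 0]
    - [0, 0, 0]
    - [0, 0, 0]
    - [0, 0, 0]
    - [0, 0, 0]

```text
time_s: 23.52
position: [0.5554, 0.096, 0.1879]
tcp_rot: [[0.003, 1.0, 0.018], [0.008, 0.018, -1.0], [-1.0, 0.003, -0.008]]
force: [0.7, 0.1, -0.4]
opening: 0.597
```

Call:
send_rows:
  fingers: [0.4, 0.4, 0.4, 0.4, 0.4, 0.4, 0.4, 0.4, 0.4, 0.4]
  dp:
    - [6, -38, 0]
    - [12, -76, 0]
    - [18, -114, 0]
    - [24, -152, 0]
    - [31, -190, 0]
    - [38, -228, 0]
    - [45, -266, 0]
    - [52, -304, 0]
    - [58, -335, 0]
    - [60, -356, 0]
  turn:
    - [0, 0, 0]
    - [0, 0, 0]
    - [0, 0, 0]
    - [0, 0, 0]
    - [0, 0, 0]
    - [0, 0, 0]
    - [0, 0, 0]
    - [0, 0, 0]
    - [0, 0, 0]
    - [0, 0, 0]

```text
time_s: 24.35
position: [0.6155, -0.2638, 0.1865]
tcp_rot: [[0.003, 1.0, 0.016], [0.007, 0.016, -1.0], [-1.0, 0.003, -0.007]]
force: [-0.1, 0.2, 0.3]
opening: 0.594
```

Call:
send_rows:
  fingers: [0.4, 0.4]
  dp:
    - [0, 0, 0]
    - [0, 0, 0]
  turn:
    - [0, 0, 0]
    - [0, 0, 0]

```text
time_s: 24.52
position: [0.6145, -0.2649, 0.1847]
tcp_rot: [[0.0, 1.0, 0.013], [0.009, 0.013, -1.0], [-1.0, 0.001, -0.009]]
force: [-0.1, 0.8, -0.1]
opening: 0.593
```

```bash
cat > capchk.py <<'E'
from held import *
from meas import hsvmask,R
from fit import *
def go(name):
    c=cap('scene');P=pts(c);t=bot.read_state()['position'];print('tcp',t.round(4))
    m=(np.hypot(P[...,0]-t[0],P[...,1]-t[1])<.045)&(hsvmask(c['img'],*R['red'])>0)
    p=P[m]; q=p[(p[:,2]>t[2]+.002)&(p[:,2]<t[2]+.014)]
    print('cap outer circ r26',circ(q,.026).round(4),len(q),'z rel',(np.percentile(p[:,2],[2,98])-t[2]).round(4))
    O['ob']=(.616,-.262,.012,.108,.14);O['bseat']=(.616,-.262,.035,.089,.1)
    run(['ob','bseat'],{'scene':c})
    v,u=205,165;h=50
    cv2.imwrite('pics/'+name,cv2.resize(c['img'][v-h:v+h,u-h:u+h],(500,500),interpolation=cv2.INTER_CUBIC))
E
python3 -c "
from capchk import *;go('c3.png')"
```

```text
tcp [ 0.6144 -0.2631  0.1849]
cap outer circ r26 [ 0.6119 -0.2637] 30 z rel [0.0068 0.0189]
ob scene 54 circ [ 0.6168 -0.2626  0.0053] z95 [0.1255 0.1365] mid [ 0.6185 -0.262   0.1231] ext [0.0122 0.012  0.0284]
bseat scene 98 circ [ 0.6163 -0.2635  0.0209] z95 [0.0936 0.0978] mid [ 0.6166 -0.2635  0.0939] ext [0.0451 0.0429 0.0089]
```

View pics/c3.png

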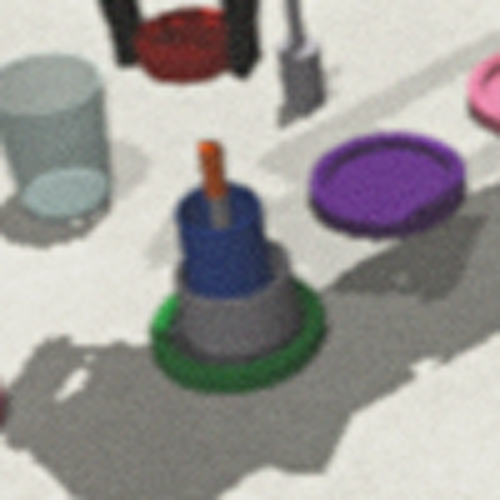

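Call:
send_rows:
  fingers: [0.4, 0.4, 0.4, 0.4, 0.4, 0.4]
  dp:
    - [3, 0.8, 0]
    - [3, 0.8, -10]
    - [3, 0.8, -22]
    - [3, 0.8, -30]
    - [3, 0.8, -35]
    - [3, 0.8, -35]
  turn:
    - [-0.007, 0, 0]
    - [-0.007, 0, 0]
    - [-0.007, 0, 0]
    - [-0.007, 0, 0]
    - [-0.007, 0, 0]
    - [-0.007, 0, 0]

```text
time_s: 25.07
position: [0.6163, -0.261, 0.1476]
tcp_rot: [[-0.004, 1.0, 0.016], [0.005, 0.016, -1.0], [-1.0, -0.004, -0.005]]
force: [-0.2, 0.2, -0.7]
opening: 0.591
```

```bash
python3 -c "
from capchk import *;go('c4.png')"
```

```text
tcp [ 0.6168 -0.2616  0.1486]
cap outer circ r26 [ 0.6155 -0.2635] 42 z rel [0.0039 0.019 ]
ob scene 44 circ [ 0.6162 -0.263   0.0058] z95 [0.1226 0.1357] mid [ 0.6197 -0.2624  0.1224] ext [0.0086 0.0123 0.0275]
bseat scene 98 circ [ 0.6165 -0.2638  0.0211] z95 [0.0938 0.0969] mid [ 0.616  -0.2632  0.0936] ext [0.0455 0.0434 0.0085]
```

View pics/c4.png

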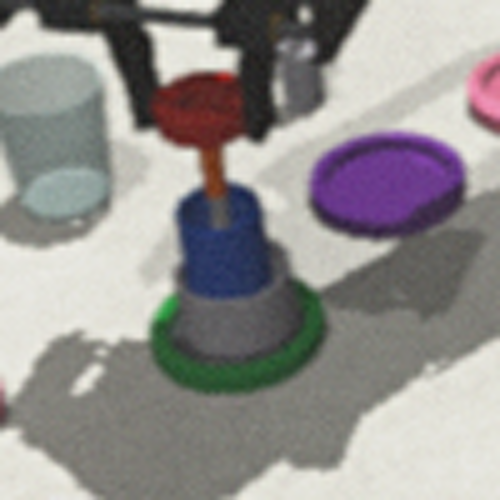

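Cap and bob agree within about 1 mm, so I'm threading it down.

Call:
send_rows:
  fingers: [0.4, 0.4, 0.4, 0.4, 0.4, 0.4]
  dp:
    - [0.5, 0, -5]
    - [0.5, 0, -13]
    - [0.5, 0, -22]
    - [0.5, 0, -31]
    - [0.5, 0, -39]
    - [0.5, 0, -43]
  turn:
    - [0, 0, 0]
    - [0, 0, 0]
    - [0, 0, 0]
    - [0, 0, 0]
    - [0, 0, 0]
    - [0, 0, 0]

```text
time_s: 25.62
position: [0.6164, -0.2611, 0.1036]
tcp_rot: [[-0.005, 1.0, 0.015], [0.005, 0.015, -1.0], [-1.0, -0.005, -0.005]]
force: [0.1, 0.6, -0.4]
opening: 0.59
```

```bash
python3 -c "
from capchk import *;go('c5.png')"
```

```text
tcp [ 0.6162 -0.261   0.1032]
cap outer circ r26 [ 0.6163 -0.2653] 34 z rel [0.0072 0.0199]
ob scene 48 circ [ 0.6154 -0.2629  0.0068] z95 [0.127  0.1354] mid [ 0.6149 -0.2619  0.1252] ext [0.0186 0.0167 0.0214]
bseat scene 51 circ [ 0.6165 -0.2634  0.0214] z95 [0.0934 0.0966] mid [ 0.6279 -0.2618  0.093 ] ext [0.0239 0.0412 0.0077]
```

View pics/c5.png

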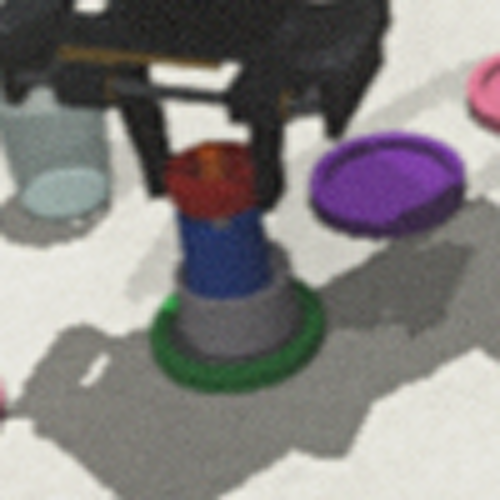

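Call:
send_rows:
  fingers: [0.4, 0.4, 0.4, 0.4, 0.4]
  dp:
    - [0, -0.7, -2]
    - [0, -0.7, -5]
    - [0, -0.7, -8]
    - [0, -0.7, -9.5]
    - [0, -0.7, -9.5]
  turn:
    - [0, 0, 0]
    - [0, 0, 0]
    - [0, 0, 0]
    - [0, 0, 0]
    - [0, 0, 0]

```text
time_s: 26.08
position: [0.6162, -0.2618, 0.0938]
tcp_rot: [[-0.005, 1.0, 0.015], [0.006, 0.015, -1.0], [-1.0, -0.005, -0.006]]
force: [0.2, -0.6, -1.3]
opening: 0.595
```

Call:
send_rows:
  fingers: [0.4, 0.4, 0.4]
  dp:
    - [0, 0, -1]
    - [0, 0, -2]
    - [0, 0, -2]
  turn:
    - [0, 0, 0]
    - [0, 0, 0]
    - [0, 0, 0]

```text
time_s: 26.33
position: [0.6166, -0.2619, 0.0935]
tcp_rot: [[-0.004, 1.0, 0.015], [0.005, 0.015, -1.0], [-1.0, -0.004, -0.005]]
force: [-1.4, 0.3, 5.8]
opening: 0.593
```

Firm contact at the home height. Releasing and retreating.

Call:
send_rows:
  fingers: [0.75, 0.9, 0.9, 0.9, 0.9, 0.9, 0.9, 0.9, 0.9, 0.9]
  dp:
    - [0, 0, 0]
    - [0, 0, 0]
    - [0, 0, 0]
    - [0, 0, 0]
    - [0, 0, 5]
    - [0, 0, 30]
    - [0, 0, 60]
    - [0, 0, 95]
    - [0, 0, 110]
    - [0, 35, 110]
  turn:
    - [0, 0, 0]
    - [0, 0, 0]
    - [0, 0, 0]
    - [0, 0, 0]
    - [0, 0, 0]
    - [0, 0, 0]
    - [0, 0, 0]
    - [0, 0, 0]
    - [0, 0, 0]
    - [0, 0, 0]

```text
time_s: 27.17
position: [0.6205, -0.2346, 0.2094]
tcp_rot: [[0.008, 1.0, 0.01], [-0.006, 0.01, -1.0], [-1.0, 0.008, 0.006]]
force: [0.7, 0.2, 0.6]
opening: 0.898
```

Call:
send_rows:
  fingers: [0.9, 0.9, 0.9, 0.9, 0.9, 0.9, 0.9, 0.9]
  dp:
    - [0, 35, 0]
    - [0, 70, 0]
    - [0, 105, 0]
    - [0, 140, 0]
    - [0, 175, 0]
    - [0, 210, 0]
    - [0, 230, 0]
    - [0, 230, 0]
  turn:
    - [0, 0, 0]
    - [0, 0, 0]
    - [0, 0, 0]
    - [0, 0, 0]
    - [0, 0, 0]
    - [0, 0, 0]
    - [0, 0, 0]
    - [0, 0, 0]

```text
time_s: 27.83
position: [0.6197, 0.0002, 0.2097]
tcp_rot: [[0.008, 1.0, 0.015], [-0.004, 0.015, -1.0], [-1.0, 0.008, 0.004]]
force: [0.9, -0.0, 0.0]
opening: 0.897
```

Run:
```python
from fit import *
from meas import hsvmask,R
cs={n:cap(n) for n in('scene','top')}
h=50
cv2.imwrite('pics/end.png',np.hstack([cv2.resize(cs['scene']['img'][165:265,112:212],(400,400),interpolation=cv2.INTER_CUBIC),cv2.resize(cs['top']['img'][124:224,288:388],(400,400),interpolation=cv2.INTER_CUBIC)]))
cv2.imwrite('pics/endfull.png',cs['scene']['img'])
O['ob']=(.616,-.262,.010,.114,.145);O['captop']=(.616,-.262,.035,.1,.116);O['jseat']=(.614,-.262,.04,.046,.056)
run(['captop','ob','jseat','amber'],cs)
for n,c in cs.items():
    P=pts(c);m=(hsvmask(c['img'],*R['red'])>0)&(np.hypot(P[...,0]-.616,P[...,1]+.262)<.05)
    p=P[m];print(n,len(p),np.percentile(p,[3,50,97],axis=0).round(4).tolist())
s=bot.read_state();print(s['time_s'],s['position'])
```

```text
captop scene 216 circ [ 0.6194 -0.2609  0.0204] z95 [0.1105 0.1131] mid [ 0.6189 -0.2614  0.1071] ext [0.0467 0.0482 0.0129]
captop top 255 circ [ 0.617  -0.2595  0.0203] z95 [0.1104 0.1133] mid [ 0.6166 -0.259   0.1077] ext [0.0469 0.0478 0.0125]
ob scene 45 circ [ 0.6165 -0.2622  0.0057] z95 [0.1287 0.1367] mid [ 0.6173 -0.2618  0.1265] ext [0.0126 0.012  0.0214]
ob top 30 circ [ 0.6173 -0.2595  0.0049] z95 [0.1334 0.1362] mid [ 0.6176 -0.2597  0.1272] ext [0.0117 0.0122 0.0187]
jseat scene 126 circ [ 0.6119 -0.2638  0.0291] z95 [0.051  0.0552] mid [ 0.6158 -0.2621  0.0509] ext [0.0563 0.0603 0.0094]
jseat top 88 circ [ 0.613  -0.2603  0.0288] z95 [0.0508 0.0546] mid [ 0.6107 -0.2581  0.051 ] ext [0.0571 0.0559 0.009 ]
amber scene 79 circ [0.4803 0.1165 0.0211] z95 [0.0841 0.0866] mid [0.48   0.1173 0.083 ] ext [0.0432 0.0423 0.0076]
amber top few 0
scene 125 [[0.5986, -0.2826, 0.1046], [0.6222, -0.258, 0.1112], [0.6402, -0.2403, 0.1135]]
top 205 [[0.5938, -0.2809, 0.0981], [0.612, -0.2577, 0.1103], [0.636, -0.2374, 0.1136]]
27.9333 [ 0.62046119 -0.00391866  0.20964092]
```

View pics/end.png

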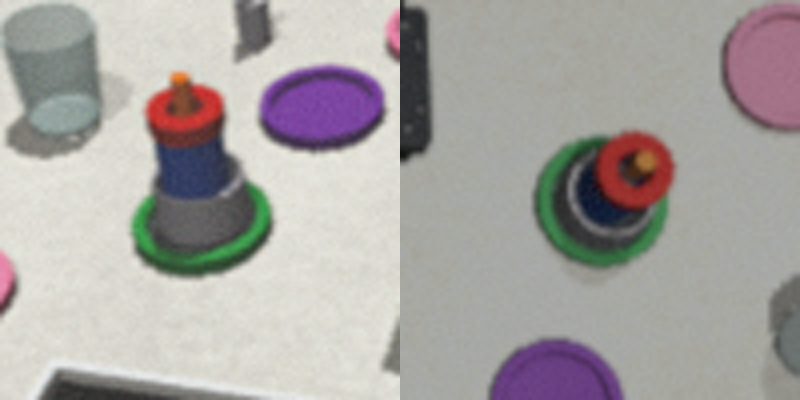

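View pics/endfull.png

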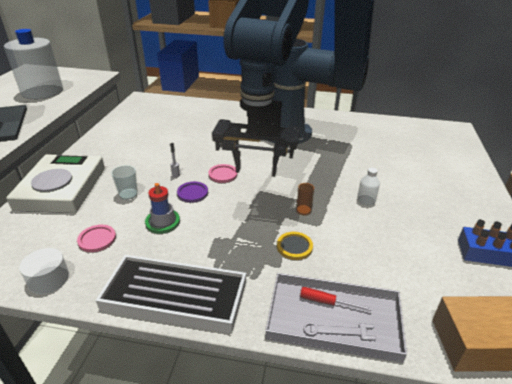

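The finished stack stands at (160,208), with the red cap level at a top height of about 110.5 mm (111 mm expected) and the bob top at about 135–136 mm. The amber cup, black bob, beaker and bottle are all upright in place, and the arm is clear. Handing in.

```bash
python3 -c "
from rig import bot
print(bot.hand_in())"
```

```text
the job is handed in; nothing more can be done
None
```

The measuring cell is assembled on the green seat and handed in at about 28 s. The jacket, blue cup, orange-coupled bob and red cap were each lowered to contact and let go, in that order. The hand-in gave no verdict.

**Last checks**
- **Heights:** the jacket rim is at about 51 mm and the cap top at about 110.5 mm (111 mm expected). The bob top is at about 136 mm (135 mm expected).
- **Centring:** bob, cup and cap agree to about 3 mm or better, and the jacket is within about 2–3 mm of the seat.
- **Other objects:** the amber cup measured where it started. The black bob, beaker and bottle look upright and unmoved in the picture, but I did not re-measure them.

**Disagreements**
- The two cameras differed by about 2–3 mm in y throughout. I corrected for this using the known finger positions.
- Two late circle fits came out a few millimetres off: the jacket rim in both views once the cup hid part of it, and the seat in the top view. I relied on the earlier clear views instead.

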